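Latch the comb-honey tubs and push them off the bench into the crate

ROBOT

A 6-joint arm with a two-finger parallel gripper is mounted at the origin on the work surface. World frame = base frame: x ahead of the robot, y to its left, z up, the work surface at z = 0. Lengths are in mm, angles in rad, forces in N, time in s.
With the tool pointing down it reaches from about 350 to 775 mm from the base axis. Payload 7.3 kg.
Tool frame: the origin (TCP) lies at the very end of the fingers, on their centre line; the grasp point (between the pads) lies bot.grip_point_offset behind it (bot.grip_point_offset is the distance from the TCP to the grasp point, in mm); z points along the fingers, y is the line along which they close (so a half turn about z gives the same grasp; the last joint's range is limited). The gripper opens to 92 mm and grips with 3 to 60 N. Pads are 19 mm wide; open, the fingers measure 130 mm over their backs; the gripper's body (75 mm by 190 mm) begins 47 mm behind the grasp point.
Start: joints at [1.009, 0.342, 1.524, -0, 1.275, -0.146], TCP at [212.047, 480.293, 226.741] pointing down, gripper open.
Joint ranges: [-2.53, 2.53], [-0.77, 2.02], [0.04, 2.7], [-1, 4.14], [0.28, 2.66], [-3.11, 3.11]. Speed limits (rad/s): [2.57, 2.57, 3.14, 3.14, 3.14, 3.14].

INTERFACE

Orientations are given as [roll, pitch, yaw] about the fixed x, y, z axes, in that order (R = Rz(yaw) Ry(pitch) Rx(roll)).
In Python, from plant import bot gives the robot as it stands. The module is installed in compiled form; this text tells all that it offers.
- The arm moves only by the tool carry_out, never from a script. Its argument "plan" is a list of rows, each an object of numbers: "tx", "ty", "tz": the shift along the world's x, y, z in mm; "rx", "ry", "rz": the turn, a rotation vector about the world's x, y, z in rad. A call has 1 to 12 rows; each row shifts and turns the commanded pose from where the row before left it; what a row does not reach is not made up. A row lasts 1/10 s, in which the tool goes at most 50 mm and 8.59 degrees, less where a joint would pass 70% of its speed; a pose out of reach is approached as far as the arm can. A call with a gripper value outside its range is refused whole. "gripper" is the closure, from 0 (fully open) to 1 (shut), set as the call begins (left out, the last holds). The fingers move at their own pace and stop on an object; the grip force is fixed at half the most. Time passes only in rows, so rows that do not move let the fingers close. It gives the time, the measured TCP pose, the force, the opening and the grip force at its end, in the units of the state.
- bot.get_obs(): the state, without advancing time (a new reading comes with each control period).
- bot.capture(name): name is "scene" or "top" or "wrist"; returns the picture (384x512x3 uint8, red, green, blue); there is no depth.
- bot.camera_model(name): a dict with "camera_matrix" (3x3 intrinsics, pixels), "dist" ([k1, k2, p1, p2, k3] as OpenCV has them; the pictures are not rectified), "R" (3x3) and "t" (3): a world point X has camera coordinates R X + t. Camera axes: x right, y down, z forward; pixel columns grow to the right and rows downward; lengths in mm; the calibration is good to about 2 mm. A picture is of the moment at which its call begins: read the wrist's pose just before it. camera_model takes no time and is no camera call; for the wrist camera it gives the pose at the moment of the call.
- bot.close_job(): hands the job in; it is judged then, once.
The state is a dict: "time": time; "joint_positions": joint angles; "dq": joint speeds; "tau": joint torques, N m; "tool_pos": TCP position; "tcp_rot": TCP orientation; "contact_force": force on the tool from outside, world axes, zero at the start; "moment": the same for the moment, N m; "grip_width": finger opening in mm; "finger_force": force on a finger pad.
Only numpy, scipy, OpenCV 4.12 (cv2) and the standard library are available. Lean on these libraries where they do the work, as an engineer would, in place of code of your own. Each camera call takes 0.05 s, during which the arm holds its last target. There are 200 camera calls.

TASK

Close both end latches of every comb-honey tub on the bench by pressing the tub end-on against the rubber-faced stop block, first one end and then, with the tub turned round, the other, until each latch is flush; do not press latches in with the fingers. Push each finished tub, let go and not carried, off the far edge of the bench so that it drops into the crate below, spread along the crate so that none piles up and sticks out; no tub may go over with a latch still out. When all the tubs are in the crate, swing the green signal lever right over to its other side, and leave the jars and the dipper pot undisturbed.

Things in the scene. Friction and masses are not known exactly. Their poses are not given: they have to be found in the camera images.
- tub1: comb-honey tub, a closed rigid box 110 (x, long) x 60 (y) x 45 mm high, amber with a yellow lid and a white label on top, 0.35 kg. Origin: centre of its underside; z up, x along its length. 2 or 3 tubs are on the bench; one that is absent reads None.
- tub1_a (a joint): sliding red end latch of tub1, on its +x end: a plate 34 mm wide, 20 mm tall, centred 22 mm above the tub's underside. 0 = fully out, standing 10 mm proud of the end; 0.010 m = flush with the end of the tub (home; it can go in to 0.0115). A stiff slide: about 6 N to move it slowly, more if fast, and it stays where it is left.
- tub1_b (a joint): sliding blue end latch of tub1, on its -x end: a plate 34 mm wide, 20 mm tall, centred 22 mm above the tub's underside. 0 = fully out, standing 10 mm proud of the end; 0.010 m = flush with the end of the tub (home; it can go in to 0.0115). A stiff slide: about 6 N to move it slowly, more if fast, and it stays where it is left.
- tub2: comb-honey tub, a closed rigid box 110 (x, long) x 60 (y) x 45 mm high, amber with a yellow lid and a white label on top, 0.35 kg. Origin: centre of its underside; z up, x along its length. 2 or 3 tubs are on the bench; one that is absent reads None.
- tub2_a (a joint): sliding red end latch of tub2, on its +x end: a plate 34 mm wide, 20 mm tall, centred 22 mm above the tub's underside. 0 = fully out, standing 10 mm proud of the end; 0.010 m = flush with the end of the tub (home; it can go in to 0.0115). A stiff slide: about 6 N to move it slowly, more if fast, and it stays where it is left.
- tub2_b (a joint): sliding blue end latch of tub2, on its -x end: a plate 34 mm wide, 20 mm tall, centred 22 mm above the tub's underside. 0 = fully out, standing 10 mm proud of the end; 0.010 m = flush with the end of the tub (home; it can go in to 0.0115). A stiff slide: about 6 N to move it slowly, more if fast, and it stays where it is left.
- tub3: comb-honey tub, a closed rigid box 110 (x, long) x 60 (y) x 45 mm high, amber with a yellow lid and a white label on top, 0.35 kg. Origin: centre of its underside; z up, x along its length. 2 or 3 tubs are on the bench; one that is absent reads None.
- tub3_a (a joint): sliding red end latch of tub3, on its +x end: a plate 34 mm wide, 20 mm tall, centred 22 mm above the tub's underside. 0 = fully out, standing 10 mm proud of the end; 0.010 m = flush with the end of the tub (home; it can go in to 0.0115). A stiff slide: about 6 N to move it slowly, more if fast, and it stays where it is left.
- tub3_b (a joint): sliding blue end latch of tub3, on its -x end: a plate 34 mm wide, 20 mm tall, centred 22 mm above the tub's underside. 0 = fully out, standing 10 mm proud of the end; 0.010 m = flush with the end of the tub (home; it can go in to 0.0115). A stiff slide: about 6 N to move it slowly, more if fast, and it stays where it is left.
- stop: stop block fixed to the bench: wood block 50 (x) x 120 (y) x 55 mm high with a black rubber facing. Origin: centre of its underside; the flat upright rubber face is its -x side, 25 mm from the origin, 110 mm wide, from 4 to 48 mm above the bench. The latches are pushed home against this face.
- crate: open wooden shipping crate on a trolley, standing below and beyond the bench's far edge, outside 320 (x) x 400 (y) x 150 mm high, walls and floor 10 mm, grey pad inside; fixed. Origin: centre of its underside; its rim is 50 mm below the bench top and its near wall is tucked 20 mm under the bench edge. Tubs that all drop at one spot pile up and may stick out at the top.
- edge (a point): a point on the top of the bench's straight far edge (x = 0.66 m, parallel to y). The bench top is at z = 0; nothing stands along the edge in front of the crate.
- flag (a joint): green signal lever on a grey block: angle in rad, 0 = leaning about 0.5 rad to its block's -x side (waiting), 1.0 = swung over to the +x side (crate ready). It stays where it is left.
- flag_base: block of the signal lever, fixed to the bench, origin at the centre of its underside; the lever swings in the block's x-z plane, from its -x side to its +x side.
- flag_tip (a point): tip of the signal lever's handle; the centre of its 26 mm green ball, 80 mm from the pivot, which lies 22 mm above the bench; the ball is 92 mm above the bench at either end of the swing. Light to move (under 2 N).
- jar1: closed honey jar, 66 mm across, 110 mm high, 0.6 kg, origin under its centre: leave alone.
- jar2: closed honey jar, 76 mm across, 130 mm high, 0.8 kg, origin under its centre: leave alone.
- pot: white pot of wooden honey dippers, 84 mm across, 170 mm high with the dippers, origin under its centre: leave alone.
There are look-alikes about, which are no part of the job. Leave any pink look-alike of the tub3 alone. Leave any pink look-alike of the flag_base alone.

How it is judged (in metres and radians):
On the way, in this order (a step that is already met when the one before it is completed fails the run):
1. every tub lies in the crate with both latches home (x of tub1 in the frame of crate between -0.15 and 0.15 m and y of tub1 in the frame of crate between -0.19 and 0.19 m and z of tub1 in the frame of crate between 0 and 0.135 m and x of tub2 in the frame of crate between -0.15 and 0.15 m and y of tub2 in the frame of crate between -0.19 and 0.19 m and z of tub2 in the frame of crate between 0 and 0.135 m and x of tub3 in the frame of crate between -0.15 and 0.15 m and y of tub3 in the frame of crate between -0.19 and 0.19 m and z of tub3 in the frame of crate between 0 and 0.135 m and value of joint each of tub1_a, tub1_b, tub2_a, tub2_b, tub3_a, tub3_b above 0.006 m), for 0.2 s.
2. then the signal lever is swung over (value of joint flag above 0.8 rad), for 0.2 s.
At the end, for the whole second after the job is handed in: Every tub lies inside the crate, each latch pushed in at least 6 mm of 10, and the signal lever is swung over (at least 0.8 of 1.0 rad) (all of step 1 and value of joint flag above 0.8 rad); the robot touches nothing.
It fails at once if a tub goes over the edge with a latch not pushed home (less than 6.5 mm in) ((height (world z) of tub1 between -0.08 and -0.02 m and value of joint tub1_a below 0.0065 m) or (height (world z) of tub1 between -0.08 and -0.02 m and value of joint tub1_b below 0.0065 m) or (height (world z) of tub2 between -0.08 and -0.02 m and value of joint tub2_a below 0.0065 m) or (height (world z) of tub2 between -0.08 and -0.02 m and value of joint tub2_b below 0.0065 m) or (height (world z) of tub3 between -0.08 and -0.02 m and value of joint tub3_a below 0.0065 m) or (height (world z) of tub3 between -0.08 and -0.02 m and value of joint tub3_b below 0.0065 m)).
It fails at once if a tub is carried beyond the edge: gripped (over 15 N), or raised more than 30 mm, with its centre past the edge ((world x of tub1 above 0.675 m and ((height (world z) of tub1 above -0.03 m and contact force between the fingers and tub1 above 15 N) or height (world z) of tub1 above 0.03 m)) or (world x of tub2 above 0.675 m and ((height (world z) of tub2 above -0.03 m and contact force between the fingers and tub2 above 15 N) or height (world z) of tub2 above 0.03 m)) or (world x of tub3 above 0.675 m and ((height (world z) of tub3 above -0.03 m and contact force between the fingers and tub3 above 15 N) or height (world z) of tub3 above 0.03 m))).
It fails at once if a latch that is still out is pressed by the fingers (over 5 N) ((value of joint tub1_a below 0.006 m and contact force between the fingers and tub1_a_c0 above 5 N) or (value of joint tub1_b below 0.006 m and contact force between the fingers and tub1_b_c0 above 5 N) or (value of joint tub2_a below 0.006 m and contact force between the fingers and tub2_a_c0 above 5 N) or (value of joint tub2_b below 0.006 m and contact force between the fingers and tub2_b_c0 above 5 N) or (value of joint tub3_a below 0.006 m and contact force between the fingers and tub3_a_c0 above 5 N) or (value of joint tub3_b below 0.006 m and contact force between the fingers and tub3_b_c0 above 5 N)).
It fails at once if a jar or the dipper pot is moved more than 30 mm or tipped (distance of any of jar1, jar2, pot from where it was at the start of the episode above 0.03 m or angle between any of jar1, jar2, pot's own z axis and vertical above 0.3 rad).
Of tub1, tub2, tub3 only 2 to 3 are there at a start; the rules pass over those that are not, and their reading is None.
At some moment in a run one of tub1, tub2, tub3 may be knocked a few centimetres aside while the robot is not near it.
Once in a run the grip may slacken for a moment while it holds something.
It also fails if it takes over 210 s, if anything falls off the work surface, if the arm or the gripper's body presses on something with over 40 N, if the wrist force passes 120 N, or if a joint passes its speed limit or range.

## Working session

There is one attempt and no reset: what is moved stays moved. The work goes in short steps, Python scripts to look and compute and a tool call to move; the robot and the scene stay as the last step left them, time stands still between calls to the robot, and variables do not carry over. Pictures are saved under pics/ and viewed, at most 14 in all, crops included, and the job is handed in when it is done.

Besides the shell and the picture viewer there is one more tool, called after ">>>" by a JSON object that holds its "method" and its "body", one argument or row to a line. carry_out: Moves the arm, as the interface text tells. Its arguments: {"type":"object","properties":{"plan":{"type":"array"},"gripper":{"type":"number"}},"required":["plan"]}

```bash
mkdir -p pics; cat > h.py <<'E'
import numpy as np, cv2
from plant import bot
def ray(cm,px):
    K=np.array(cm["camera_matrix"],float);d=np.array(cm["dist"],float)
    R=np.array(cm["R"]);t=np.array(cm["t"]).ravel()
    n=cv2.undistortPoints(np.array(px,float).reshape(-1,1,2),K,d).reshape(-1,2)
    D=np.c_[n,np.ones(len(n))]@R
    return -R.T@t,D
def onplane(cm,px,z):
    C,D=ray(cm,px); return C+D*((z-C[2])/D[:,2])[:,None]
def snap(name,f):
    cm=bot.camera_model(name);im=bot.capture(name);cv2.imwrite(f,im[:,:,::-1]);return cm,im
E
python3 - <<'E'
from h import *
for n in("scene","top"):
    cm,im=snap(n,f"pics/{n}0.png");print(n,np.round(cm["R"],2).tolist(),np.round(cm["t"]),np.round(cm["camera_matrix"],0).tolist())
o=bot.get_obs();print(o, bot.grip_point_offset)
E
```

```text
scene [[-0.71, 0.7, 0.02], [0.38, 0.41, -0.83], [-0.59, -0.58, -0.56]] [ 334. -220. 1571.] [[366.0, 0.0, 252.0], [0.0, 366.0, 194.0], [0.0, 0.0, 1.0]]
top [[-0.02, -1.0, 0.01], [-1.0, 0.02, -0.06], [0.06, -0.01, -1.0]] [  58.  494. 1112.] [[354.0, 0.0, 253.0], [0.0, 354.0, 192.0], [0.0, 0.0, 1.0]]
{'time': 0.1, 'joint_positions': array([ 1.00902885e+00,  3.42659216e-01,  1.52488246e+00, -1.51737436e-05,
        1.27541370e+00, -1.45991842e-01]), 'dq': array([ 0.00130158, -0.00202748, -0.00306951, -0.00250691,  0.00091121,
        0.00056658]), 'tau': array([ 2.02054965e-03, -4.32002950e+01, -2.44696480e+01,  7.20975478e-02,
        5.25530765e-02, -6.28480802e-05]), 'tool_pos': array([211.83876958, 479.98107214, 226.12488699]), 'tcp_rot': array([-3.14024232e+00, -1.83883535e-04,  2.72582132e+00]), 'contact_force': array([ 0.34670955, -0.52455755, -0.34798395]), 'moment': array([-0.00775902,  0.00844934,  0.01241208]), 'finger_force': 0.0, 'grip_width': 91.70144309433357} 18.8
```

View pics/top0.png

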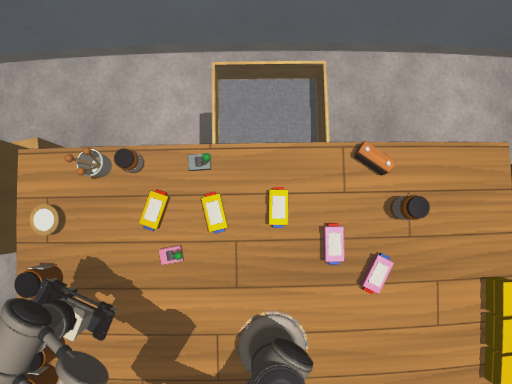

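View pics/scene0.png

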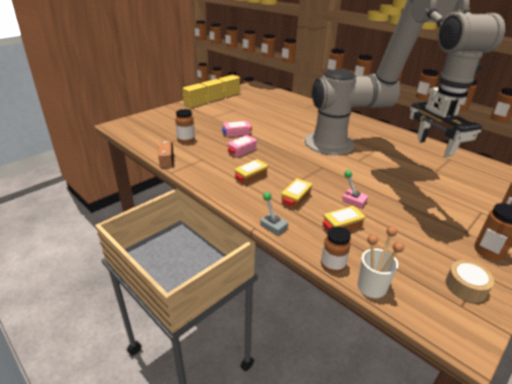

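Top view: three yellow tubs at (154,210), (214,213) and (279,207). The stop block is at (374,157), rotated, and the grey/green lever at (200,160). The crate spans columns 213–327. Jars are at (127,160) and (412,207), the pot at (90,162), and the pink decoys at (334,243), (378,273) and (171,255).

```bash
cat >> h.py <<'E'
def comps(mask,amin):
    n,l,s,c=cv2.connectedComponentsWithStats(mask.astype(np.uint8))
    return [((l==i),c[i],s[i]) for i in range(1,n) if s[i,4]>=amin]
def hsv(im): return cv2.cvtColor(im,cv2.COLOR_RGB2HSV).astype(int)
def red(h): return ((h[...,0]<6)|(h[...,0]>174))&(h[...,1]>170)&(h[...,2]>110)
def blue(h): return (h[...,0]>98)&(h[...,0]<125)&(h[...,1]>130)&(h[...,2]>80)
def yel(h): return (h[...,0]>22)&(h[...,0]<33)&(h[...,1]>170)&(h[...,2]>150)
def rectw(cm,m,z):
    ys,xs=np.nonzero(m);P=onplane(cm,np.c_[xs,ys],z)[:,:2]
    (c,s,a)=cv2.minAreaRect(P.astype(np.float32));b=cv2.boxPoints((c,s,a))
    e=[b[1]-b[0],b[2]-b[1]];L=max(e,key=np.linalg.norm)
    return np.round(c,1),np.round(s,0),round(float(np.arctan2(L[1],L[0])),3)
E
python3 - <<'E'
from h import *
im=cv2.imread("pics/top0.png")[:,:,::-1].copy();cm=bot.camera_model("top");h=hsv(im)
y=yel(h)
for m,c,s in comps(y,60):
    if s[0]>450: continue
    print("tub",c.round(),rectw(cm,m,45))
for nm,f in(("red",red),("blue",blue)):
  for m,c,s in comps(f(h),4): print(nm,c.round(1),s[4],onplane(cm,[c],27)[0].round(0)[:2])
o=(h[...,0]>5)&(h[...,0]<14)&(h[...,1]>150)&(h[...,2]>150)
for m,c,s in comps(o,100): print("orange",c.round(),s,rectw(cm,m,55))
g=(h[...,0]>50)&(h[...,0]<75)&(h[...,1]>130)
for m,c,s in comps(g,5): print("green",c.round(1),s[4],onplane(cm,[c],92)[0].round())
print("flagbase",onplane(cm,[(200,162)],20)[0].round())
print("jars/pot",onplane(cm,[(125,158),(417,207),(88,161)],110).round())
print("stop corners",onplane(cm,[(365,143),(356,156),(386,174),(394,160)],55).round())
print("crate",onplane(cm,[(213,63),(326,63)],-50).round())
print("pink",onplane(cm,[(334,243),(378,273),(171,255)],45).round())
crop=cv2.resize(im[130:190,330:420],None,fx=7,fy=7,interpolation=cv2.INTER_CUBIC);cv2.imwrite("pics/stop.png",crop[:,:,::-1])
E
```

```text
tub [153. 209.] (array([445.1, 360.3]), array([ 60., 109.]), -0.354)
tub [278. 207.] (array([446.4, -27.9]), array([ 56., 105.]), -0.021)
tub [214. 212.] (array([433.8, 169.8]), array([108.,  60.]), 0.217)
red [278.  187.6] 20 [508. -31.]
red [160.7 191.6] 23 [502. 340.]
red [209.6 193.4] 19 [493. 185.]
red [332.5 224. ] 30 [ 390. -201.]
red [368.2 290.3] 26 [ 176. -311.]
blue [278.  225.8] 24 [388. -28.]
blue [147.8 227.8] 12 [388. 382.]
blue [218.5 230.8] 21 [376. 159.]
blue [384.8 256.1] 17 [ 283. -368.]
blue [334.2 262.8] 12 [ 267. -203.]
orange [376. 156.] [359 141  36  31 420] (array([ 599.9, -342.9]), array([117.,  42.]), 0.973)
green [206.1 156.8] 44 [599. 187.  92.]
green [177.5 255.2] 43 [309. 275.  92.]
flagbase [594. 215.  20.]
jars/pot [[ 598.  427.  110.]
 [ 437. -440.  110.]
 [ 592.  540.  110.]]
stop corners [[ 642. -307.   55.]
 [ 601. -276.   55.]
 [ 543. -370.   55.]
 [ 587. -398.   55.]]
crate [[ 953.  178.  -50.]
 [ 950. -218.  -50.]]
pink [[ 331. -200.   45.]
 [ 233. -338.   45.]
 [ 304.  305.   45.]]
```

View pics/stop.png

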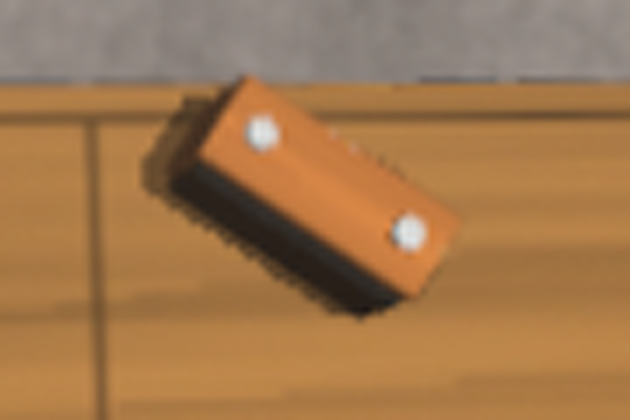

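>>> {"method": "carry_out", "body": {
  "plan": [
    {"tx": 30,"ty": -15,"tz": -8,"rz": 0.008},
    {"tx": 30,"ty": -15,"tz": -8,"rz": 0.008},
    {"tx": 30,"ty": -15,"tz": -8,"rz": 0.008},
    {"tx": 30,"ty": -15,"tz": -8,"rz": 0.008},
    {"tx": 30,"ty": -15,"tz": -8,"rz": 0.008},
    {"tx": 30,"ty": -15,"tz": -8,"rz": 0.008},
    {"tx": 30,"ty": -15,"tz": -8,"rz": 0.007},
    {"tx": 23,"ty": -15,"tz": -10,"rz": 0.007},
    {}
  ]
}}

```text
invalid input at $.plan[0]: expected keys tx, ty, tz, rx, ry, rz
```

```bash
python3 - <<'E'
from h import *
cm=bot.camera_model("top")
b=onplane(cm,[(367.1,148.6),(388.0,162.9)],57)[:,:2];d=b[0]-b[1]
print("bolts",b.round(1),b.mean(0),np.arctan2(d[1],d[0]))
cm,im=snap("wrist","pics/w1.png");o=bot.get_obs();print(o['tool_pos'],o['tcp_rot'],o['time'])
for m,c,s in comps(yel(hsv(im)),200): print("tub",c.round(),s,rectw(cm,m,45))
cm,im=snap("top","pics/t1.png")
for m,c,s in comps(yel(hsv(im)),60):
    if s[0]<450: print("tub",c.round(),rectw(cm,m,45))
E
```

```text
bolts [[ 623.5 -311.8]
 [ 577.5 -377.4]] [ 600.51344966 -344.60632667] 0.9601340220756613
[211.90175154 480.03501724 226.21018057] [-3.14049382e+00 -1.50261381e-04  2.72576495e+00] 0.15
tub [153. 209.] (array([445.1, 360.3]), array([ 60., 109.]), -0.354)
tub [278. 207.] (array([446.4, -27.9]), array([ 56., 105.]), -0.021)
tub [214. 212.] (array([433.8, 169.8]), array([108.,  60.]), 0.217)
```

View pics/w1.png

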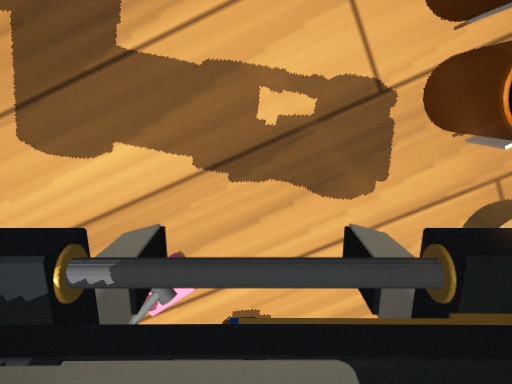

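The wrist view is mostly blocked by the gripper body, with only a sliver of pink decoy near (165,300), so I'll rely on the top camera. Every row needs all six keys.

>>> {"method": "carry_out", "body": {
  "plan": [
    {"tx": 30,"ty": -15,"tz": -13,"rx": 0,"ry": 0,"rz": 0.008},
    {"tx": 30,"ty": -15,"tz": -13,"rx": 0,"ry": 0,"rz": 0.008},
    {"tx": 30,"ty": -15,"tz": -13,"rx": 0,"ry": 0,"rz": 0.008},
    {"tx": 30,"ty": -15,"tz": -13,"rx": 0,"ry": 0,"rz": 0.008},
    {"tx": 30,"ty": -15,"tz": -13,"rx": 0,"ry": 0,"rz": 0.008},
    {"tx": 30,"ty": -15,"tz": -13,"rx": 0,"ry": 0,"rz": 0.008},
    {"tx": 30,"ty": -15,"tz": -13,"rx": 0,"ry": 0,"rz": 0.007},
    {"tx": 23,"ty": -15,"tz": -13,"rx": 0,"ry": 0,"rz": 0.007},
    {"tx": 0,"ty": 0,"tz": 0,"rx": 0,"ry": 0,"rz": 0},
    {"tx": 0,"ty": 0,"tz": 0,"rx": 0,"ry": 0,"rz": 0}
  ]
}}

```text
time: 1.2
tool_pos: [445.0, 359.9, 122.2]
tcp_rot: [-3.141, -0.001, 2.786]
contact_force: [0.0, 0.0, 0.2]
grip_width: 91.8
finger_force: 0.0
```

```bash
python3 - <<'E'
from h import *
o=bot.get_obs();print(o['joint_positions'].round(2))
cm,im=snap("top","pics/t1.png")
for m,c,s in comps(yel(hsv(im)),60):
    if s[0]<450: print("tub",c.round(),rectw(cm,m,45))
cm,im=snap("wrist","pics/w1b.png")
h=hsv(im)
for f in (yel,red,blue):
  for m,c,s in comps(f(h),100): print(c.round(),s)
E
```

```text
[ 0.55  0.53  1.53  0.    1.08 -0.67]
tub [158. 196.] (array([484.4, 345.5]), array([59., 25.]), 1.215)
tub [278. 207.] (array([446.4, -27.9]), array([ 56., 105.]), -0.021)
tub [214. 212.] (array([433.8, 169.8]), array([108.,  60.]), 0.217)
[258. 183.] [ 219  127   81  131 4971]
[ 13. 214.] [  0 194  38  34 724]
[258. 119.] [236 113  45  13 580]
```

>>> {"method": "carry_out", "body": {
  "plan": [
    {"tx": 0,"ty": 0,"tz": -30,"rx": 0,"ry": 0,"rz": 0},
    {"tx": 0,"ty": 0,"tz": -30,"rx": 0,"ry": 0,"rz": 0},
    {"tx": 0,"ty": 0,"tz": -30,"rx": 0,"ry": 0,"rz": 0},
    {"tx": 0,"ty": 0,"tz": -15,"rx": 0,"ry": 0,"rz": 0},
    {"tx": 0,"ty": 0,"tz": -10,"rx": 0,"ry": 0,"rz": 0},
    {"tx": 0,"ty": 0,"tz": 0,"rx": 0,"ry": 0,"rz": 0},
    {"tx": 0,"ty": 0,"tz": 0,"rx": 0,"ry": 0,"rz": 0}
  ]
}}

```text
time: 2.0
tool_pos: [445.3, 361.0, 8.7]
tcp_rot: [3.14, 0.001, 2.788]
contact_force: [-0.9, -0.3, 0.2]
grip_width: 92.1
finger_force: 0.0
```

>>> {"method": "carry_out", "body": {
  "gripper": 1,
  "plan": [
    {"tx": 0,"ty": 0,"tz": 0,"rx": 0,"ry": 0,"rz": 0},
    {"tx": 0,"ty": 0,"tz": 0,"rx": 0,"ry": 0,"rz": 0},
    {"tx": 0,"ty": 0,"tz": 0,"rx": 0,"ry": 0,"rz": 0},
    {"tx": 0,"ty": 0,"tz": 0,"rx": 0,"ry": 0,"rz": 0},
    {"tx": 0,"ty": 0,"tz": 0,"rx": 0,"ry": 0,"rz": 0},
    {"tx": 0,"ty": 0,"tz": 0,"rx": 0,"ry": 0,"rz": 0},
    {"tx": 0,"ty": 0,"tz": 0,"rx": 0,"ry": 0,"rz": 0},
    {"tx": 0,"ty": 0,"tz": 0,"rx": 0,"ry": 0,"rz": 0}
  ]
}}

```text
time: 2.8
tool_pos: [445.5, 360.7, 8.1]
tcp_rot: [3.14, 0.001, 2.788]
contact_force: [1.2, 1.8, 3.3]
grip_width: 59.8
finger_force: 30.0
```

>>> {"method": "carry_out", "body": {
  "plan": [
    {"tx": 0,"ty": 0,"tz": 20,"rx": 0,"ry": 0,"rz": 0},
    {"tx": 0,"ty": 0,"tz": 35,"rx": 0,"ry": 0,"rz": 0},
    {"tx": 2,"ty": -20,"tz": 0,"rx": 0,"ry": 0,"rz": 0},
    {"tx": 5,"ty": -40,"tz": 0,"rx": 0,"ry": 0,"rz": -0.02},
    {"tx": 5,"ty": -40,"tz": 0,"rx": 0,"ry": 0,"rz": -0.02},
    {"tx": 5,"ty": -40,"tz": 0,"rx": 0,"ry": 0,"rz": -0.02},
    {"tx": 5,"ty": -40,"tz": 0,"rx": 0,"ry": 0,"rz": -0.02},
    {"tx": 5,"ty": -40,"tz": 0,"rx": 0,"ry": 0,"rz": -0.02},
    {"tx": 5,"ty": -40,"tz": 0,"rx": 0,"ry": 0,"rz": -0.02},
    {"tx": 5,"ty": -40,"tz": 0,"rx": 0,"ry": 0,"rz": -0.02},
    {"tx": 5,"ty": -40,"tz": 0,"rx": 0,"ry": 0,"rz": -0.02},
    {"tx": 5,"ty": -40,"tz": 0,"rx": 0,"ry": 0,"rz": -0.02}
  ]
}}

```text
time: 4.0
tool_pos: [490.7, -21.3, 61.9]
tcp_rot: [-3.14, -0.003, 2.607]
contact_force: [0.8, -0.3, -3.4]
grip_width: 59.7
finger_force: 30.0
```

>>> {"method": "carry_out", "body": {
  "plan": [
    {"tx": 5,"ty": -40,"tz": 0,"rx": 0,"ry": 0,"rz": -0.02},
    {"tx": 5,"ty": -40,"tz": 0,"rx": 0,"ry": 0,"rz": -0.02},
    {"tx": 5,"ty": -40,"tz": 0,"rx": 0,"ry": 0,"rz": -0.02},
    {"tx": 5,"ty": -40,"tz": 0,"rx": 0,"ry": 0,"rz": -0.01},
    {"tx": 3,"ty": -40,"tz": 0,"rx": 0,"ry": 0,"rz": 0},
    {"tx": 3,"ty": -30,"tz": 0,"rx": 0,"ry": 0,"rz": 0},
    {"tx": 0,"ty": -19,"tz": 0,"rx": 0,"ry": 0,"rz": 0},
    {"tx": 0,"ty": 0,"tz": 0,"rx": 0,"ry": 0,"rz": 0},
    {"tx": 0,"ty": 0,"tz": -25,"rx": 0,"ry": 0,"rz": 0},
    {"tx": 0,"ty": 0,"tz": -25,"rx": 0,"ry": 0,"rz": 0},
    {"tx": 0,"ty": 0,"tz": 0,"rx": 0,"ry": 0,"rz": 0}
  ]
}}

```text
time: 5.1
tool_pos: [516.2, -266.3, 10.0]
tcp_rot: [3.141, -0.006, 2.539]
contact_force: [-0.2, -0.4, -3.7]
grip_width: 60.0
finger_force: 30.0
```

```bash
python3 - <<'E'
from h import *
cm,im=snap("scene","pics/s2.png")
cv2.imwrite("pics/s2c.png",cv2.resize(im[80:250,100:330],None,fx=3,fy=3)[:,:,::-1])
o=bot.get_obs();print(o['contact_force'],o['joint_positions'].round(2))
cm,im=snap("wrist","pics/w2.png")
E
```

```text
[-0.04783022  0.30232954 -3.62245602] [-0.61  0.69  1.6   0.    0.86 -1.58]
```

View pics/s2c.png

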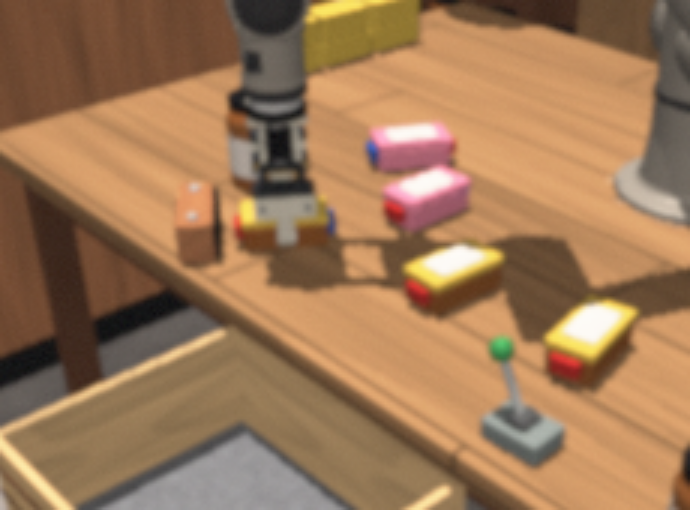

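View pics/w2.png

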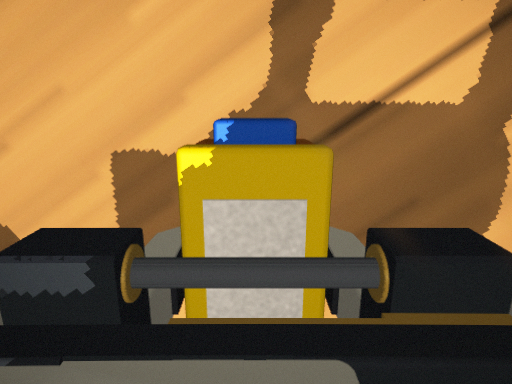

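Scene: the held tub's red end faces the black rubber, with its blue end towards the robot. Wrist: the blue latch is out, rows 118–146. Pressing.

>>> {"method": "carry_out", "body": {
  "plan": [
    {"tx": 4.9,"ty": -3.4,"tz": 0,"rx": 0,"ry": 0,"rz": 0},
    {"tx": 4.9,"ty": -3.4,"tz": 0,"rx": 0,"ry": 0,"rz": 0},
    {"tx": 4.9,"ty": -3.4,"tz": 0,"rx": 0,"ry": 0,"rz": 0},
    {"tx": 1.65,"ty": -1.14,"tz": 0,"rx": 0,"ry": 0,"rz": 0},
    {"tx": 1.65,"ty": -1.14,"tz": 0,"rx": 0,"ry": 0,"rz": 0},
    {"tx": 1.65,"ty": -1.14,"tz": 0,"rx": 0,"ry": 0,"rz": 0},
    {"tx": 1.65,"ty": -1.14,"tz": 0,"rx": 0,"ry": 0,"rz": 0},
    {"tx": 1.65,"ty": -1.14,"tz": 0,"rx": 0,"ry": 0,"rz": 0}
  ]
}}

```text
time: 6.0
tool_pos: [538.3, -282.6, 12.4]
tcp_rot: [3.141, -0.008, 2.538]
contact_force: [-14.4, 9.5, 5.8]
grip_width: 59.6
finger_force: 30.0
```

>>> {"method": "carry_out", "body": {
  "plan": [
    {"tx": 1.65,"ty": -1.14,"tz": 0,"rx": 0,"ry": 0,"rz": 0}
  ]
}}

```text
time: 6.1
tool_pos: [538.4, -282.6, 12.2]
tcp_rot: [3.142, -0.012, 2.538]
contact_force: [-18.2, 12.8, 8.6]
grip_width: 59.5
finger_force: 30.0
```

>>> {"method": "carry_out", "body": {
  "plan": [
    {"tx": 1.65,"ty": -1.14,"tz": 0,"rx": 0,"ry": 0,"rz": 0}
  ]
}}

```text
time: 6.2
tool_pos: [538.6, -282.7, 11.9]
tcp_rot: [-3.142, -0.016, 2.538]
contact_force: [-22.3, 14.4, 11.2]
grip_width: 60.1
finger_force: 30.0
```

>>> {"method": "carry_out", "body": {
  "plan": [
    {"tx": -8,"ty": 6,"tz": 0,"rx": 0,"ry": 0,"rz": 0},
    {"tx": -13,"ty": 9,"tz": 0,"rx": 0,"ry": 0,"rz": 0},
    {"tx": -13,"ty": 9,"tz": 2,"rx": 0,"ry": 0,"rz": -0.13},
    {"tx": 0,"ty": 0,"tz": 0,"rx": 0,"ry": 0,"rz": -0.145},
    {"tx": 0,"ty": 0,"tz": 0,"rx": 0,"ry": 0,"rz": -0.145},
    {"tx": 0,"ty": 0,"tz": 0,"rx": 0,"ry": 0,"rz": -0.145},
    {"tx": 0,"ty": 0,"tz": 0,"rx": 0,"ry": 0,"rz": -0.145},
    {"tx": 0,"ty": 0,"tz": 0,"rx": 0,"ry": 0,"rz": -0.145},
    {"tx": 0,"ty": 0,"tz": 0,"rx": 0,"ry": 0,"rz": -0.145},
    {"tx": 0,"ty": 0,"tz": 0,"rx": 0,"ry": 0,"rz": -0.145},
    {"tx": 0,"ty": 0,"tz": 0,"rx": 0,"ry": 0,"rz": -0.145},
    {"tx": 0,"ty": 0,"tz": 0,"rx": 0,"ry": 0,"rz": -0.145}
  ]
}}

```text
time: 7.4
tool_pos: [510.9, -263.4, 15.1]
tcp_rot: [3.14, 0.0, 1.097]
contact_force: [-0.4, 0.4, -4.1]
grip_width: 59.8
finger_force: 30.0
```

>>> {"method": "carry_out", "body": {
  "plan": [
    {"tx": 0,"ty": 0,"tz": 0,"rx": 0,"ry": 0,"rz": -0.145},
    {"tx": 0,"ty": 0,"tz": 0,"rx": 0,"ry": 0,"rz": -0.145},
    {"tx": 0,"ty": 0,"tz": 0,"rx": 0,"ry": 0,"rz": -0.145},
    {"tx": 0,"ty": 0,"tz": 0,"rx": 0,"ry": 0,"rz": -0.145},
    {"tx": 0,"ty": 0,"tz": 0,"rx": 0,"ry": 0,"rz": -0.145},
    {"tx": 0,"ty": 0,"tz": 0,"rx": 0,"ry": 0,"rz": -0.145},
    {"tx": 0,"ty": 0,"tz": 0,"rx": 0,"ry": 0,"rz": -0.145},
    {"tx": 0,"ty": 0,"tz": 0,"rx": 0,"ry": 0,"rz": -0.145},
    {"tx": 0,"ty": 0,"tz": 0,"rx": 0,"ry": 0,"rz": -0.145},
    {"tx": 0,"ty": 0,"tz": 0,"rx": 0,"ry": 0,"rz": -0.145},
    {"tx": 0,"ty": 0,"tz": 0,"rx": 0,"ry": 0,"rz": -0.145},
    {"tx": 0,"ty": 0,"tz": 0,"rx": 0,"ry": 0,"rz": -0.112}
  ]
}}

```text
time: 8.6
tool_pos: [510.9, -263.4, 15.1]
tcp_rot: [3.141, -0.001, -0.61]
contact_force: [0.2, 0.2, -3.8]
grip_width: 59.8
finger_force: 30.0
```

```bash
python3 - <<'E'
from h import *
cm,im=snap("wrist","pics/w3.png")
h=hsv(im)
for f in (yel,red,blue):
  for m,c,s in comps(f(h),30): print(f.__name__,c.round(),s)
E
```

```text
yel [253. 174.] [ 177  145  156   76 8761]
yel [307. 298.] [303 288   9  23 121]
blue [255. 130.] [ 214  118   82   25 2028]
```

View pics/w3.png

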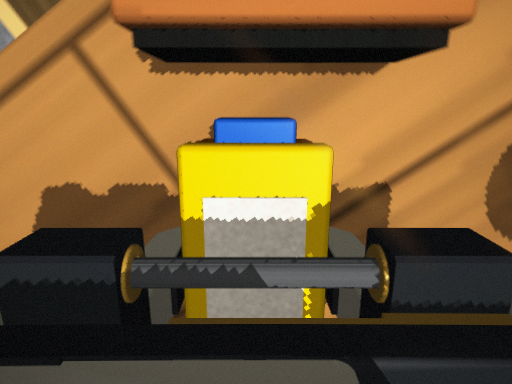

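Wrist: the blue end now faces the parallel rubber face (bottom edge level at row ~62). Pressing blue.

>>> {"method": "carry_out", "body": {
  "plan": [
    {"tx": 4.1,"ty": -2.85,"tz": -1,"rx": 0,"ry": 0,"rz": 0},
    {"tx": 4.1,"ty": -2.85,"tz": -1,"rx": 0,"ry": 0,"rz": 0},
    {"tx": 4.1,"ty": -2.85,"tz": -1,"rx": 0,"ry": 0,"rz": 0},
    {"tx": 4.1,"ty": -2.85,"tz": 0,"rx": 0,"ry": 0,"rz": 0},
    {"tx": 1.65,"ty": -1.14,"tz": 0,"rx": 0,"ry": 0,"rz": 0},
    {"tx": 1.65,"ty": -1.14,"tz": 0,"rx": 0,"ry": 0,"rz": 0},
    {"tx": 1.65,"ty": -1.14,"tz": 0,"rx": 0,"ry": 0,"rz": 0},
    {"tx": 1.65,"ty": -1.14,"tz": 0,"rx": 0,"ry": 0,"rz": 0},
    {"tx": 1.65,"ty": -1.14,"tz": 0,"rx": 0,"ry": 0,"rz": 0},
    {"tx": 1.65,"ty": -1.14,"tz": 0,"rx": 0,"ry": 0,"rz": 0}
  ]
}}

```text
time: 9.65
tool_pos: [535.3, -280.2, 11.5]
tcp_rot: [3.141, 0.004, -0.604]
contact_force: [-4.5, 4.2, -0.9]
grip_width: 59.8
finger_force: 30.0
```

>>> {"method": "carry_out", "body": {
  "plan": [
    {"tx": 1.65,"ty": -1.14,"tz": 0,"rx": 0,"ry": 0,"rz": 0},
    {"tx": 1.65,"ty": -1.14,"tz": 0,"rx": 0,"ry": 0,"rz": 0}
  ]
}}

```text
time: 9.85
tool_pos: [538.5, -282.4, 11.4]
tcp_rot: [3.141, 0.004, -0.604]
contact_force: [-5.2, 3.2, -0.8]
grip_width: 59.7
finger_force: 30.0
```

>>> {"method": "carry_out", "body": {
  "plan": [
    {"tx": 1.65,"ty": -1.14,"tz": 0,"rx": 0,"ry": 0,"rz": 0}
  ]
}}

```text
time: 9.95
tool_pos: [538.7, -282.6, 11.1]
tcp_rot: [3.141, 0.008, -0.604]
contact_force: [-11.4, 7.5, 1.3]
grip_width: 60.1
finger_force: 30.0
```

```bash
python3 - <<'E'
from h import *
cm,im=snap("wrist","pics/w4.png")
h=hsv(im)
for f in (yel,red,blue):
  for m,c,s in comps(f(h),30): print(f.__name__,c.round(),s)
E
```

```text
yel [253. 175.] [ 177  147  157   76 8570]
yel [307. 299.] [303 288  10  24 141]
```

>>> {"method": "carry_out", "body": {
  "plan": [
    {"tx": -10,"ty": 7,"tz": 0,"rx": 0,"ry": 0,"rz": 0},
    {"tx": -15,"ty": 12,"tz": 10,"rx": 0,"ry": 0,"rz": 0},
    {"tx": -5,"ty": 20,"tz": 10,"rx": 0,"ry": 0,"rz": 0.145},
    {"tx": 0,"ty": 20,"tz": 0,"rx": 0,"ry": 0,"rz": 0.145},
    {"tx": 0,"ty": 20,"tz": 0,"rx": 0,"ry": 0,"rz": 0.145},
    {"tx": 10,"ty": 20,"tz": 0,"rx": 0,"ry": 0,"rz": 0.145},
    {"tx": 10,"ty": 20,"tz": 0,"rx": 0,"ry": 0,"rz": 0.145},
    {"tx": 10,"ty": 15,"tz": 0,"rx": 0,"ry": 0,"rz": 0.145},
    {"tx": 10,"ty": 15,"tz": 0,"rx": 0,"ry": 0,"rz": 0.145},
    {"tx": 10,"ty": 4,"tz": 0,"rx": 0,"ry": 0,"rz": 0.145},
    {"tx": 10,"ty": 0,"tz": 0,"rx": 0,"ry": 0,"rz": 0.145},
    {"tx": 10,"ty": 0,"tz": 0,"rx": 0,"ry": 0,"rz": 0.145}
  ]
}}

```text
time: 11.2
tool_pos: [582.2, -131.2, 31.9]
tcp_rot: [3.141, -0.0, 0.853]
contact_force: [0.4, -0.4, -4.1]
grip_width: 59.8
finger_force: 30.0
```

>>> {"method": "carry_out", "body": {
  "plan": [
    {"tx": 10,"ty": 0,"tz": 0,"rx": 0,"ry": 0,"rz": 0.145},
    {"tx": 10,"ty": 0,"tz": 0,"rx": 0,"ry": 0,"rz": 0.145},
    {"tx": 6,"ty": 0,"tz": 0,"rx": 0,"ry": 0,"rz": 0.145},
    {"tx": 0,"ty": 0,"tz": -5,"rx": 0,"ry": 0,"rz": 0.145},
    {"tx": 0,"ty": 0,"tz": -10,"rx": 0,"ry": 0,"rz": 0.145},
    {"tx": 0,"ty": 0,"tz": -5,"rx": 0,"ry": 0,"rz": 0},
    {"tx": 0,"ty": 0,"tz": -2,"rx": 0,"ry": 0,"rz": 0},
    {"tx": 0,"ty": 0,"tz": 0,"rx": 0,"ry": 0,"rz": 0}
  ]
}}

```text
time: 12.0
tool_pos: [607.5, -131.5, 9.6]
tcp_rot: [-3.141, -0.0, 1.568]
contact_force: [0.5, -0.1, -3.6]
grip_width: 59.9
finger_force: 30.0
```

>>> {"method": "carry_out", "body": {
  "plan": [
    {"tx": 0,"ty": 0,"tz": -2,"rx": 0,"ry": 0,"rz": 0},
    {"tx": 0,"ty": 0,"tz": 0,"rx": 0,"ry": 0,"rz": 0}
  ]
}}

```text
time: 12.2
tool_pos: [608.1, -131.7, 8.4]
tcp_rot: [3.14, 0.0, 1.57]
contact_force: [-0.0, -1.1, -2.4]
grip_width: 59.8
finger_force: 30.0
```

>>> {"method": "carry_out", "body": {
  "gripper": 0,
  "plan": [
    {"tx": 0,"ty": 0,"tz": 0,"rx": 0,"ry": 0,"rz": 0},
    {"tx": 0,"ty": 0,"tz": 0,"rx": 0,"ry": 0,"rz": 0},
    {"tx": 0,"ty": 0,"tz": 0,"rx": 0,"ry": 0,"rz": 0},
    {"tx": 0,"ty": 0,"tz": 0,"rx": 0,"ry": 0,"rz": 0},
    {"tx": 0,"ty": 0,"tz": 20,"rx": 0,"ry": 0,"rz": 0},
    {"tx": 0,"ty": 0,"tz": 30,"rx": 0,"ry": 0,"rz": 0},
    {"tx": 0,"ty": 0,"tz": 30,"rx": 0,"ry": 0,"rz": 0},
    {"tx": -40,"ty": 0,"tz": 0,"rx": 0,"ry": 0,"rz": 0},
    {"tx": -40,"ty": 0,"tz": 0,"rx": 0,"ry": 0,"rz": 0}
  ]
}}

```text
time: 13.1
tool_pos: [527.7, -131.7, 88.8]
tcp_rot: [3.138, 0.001, 1.572]
contact_force: [0.8, -0.8, -0.1]
grip_width: 91.8
finger_force: 0.0
```

>>> {"method": "carry_out", "body": {
  "gripper": 1,
  "plan": [
    {"tx": -40,"ty": 0,"tz": 0,"rx": 0,"ry": 0,"rz": 0},
    {"tx": -40,"ty": 0,"tz": 0,"rx": 0,"ry": 0,"rz": 0},
    {"tx": -40,"ty": 0,"tz": 0,"rx": 0,"ry": 0,"rz": 0},
    {"tx": 0,"ty": 0,"tz": 0,"rx": 0,"ry": 0,"rz": 0}
  ]
}}

```text
time: 13.5
tool_pos: [402.4, -130.1, 87.4]
tcp_rot: [-3.137, -0.002, 1.57]
contact_force: [0.3, -0.3, -0.8]
grip_width: 64.4
finger_force: 0.0
```

```bash
cat >> h.py <<'E'
def check(tag):
    cm,im=snap("top",f"pics/t{tag}.png");h=hsv(im)
    for m,c,s in comps(yel(h),60):
        if s[0]<450 and s[1]>100: print("tub",c.round(),rectw(cm,m,45))
    for f in(red,blue):
        for m,c,s in comps(f(h),3): print(f.__name__,c.round(1),s[4],onplane(cm,[c],27)[0].round()[:2])
    return im
E
python3 - <<'E'
from h import *
im=check("5");c2,i2=snap("scene","pics/s5.png")
a=cv2.resize(im[130:200,240:380],(700,350));b=cv2.resize(i2[110:210,150:310],(384,240))
cv2.imwrite("pics/c5.png",np.vstack([a,np.pad(b,((0,0),(0,316),(0,0)))])[:,:,::-1])
print(bot.get_obs()['tool_pos'])
E
```

```text
tub [310. 155.] (array([ 607.2, -135.2]), array([108.,  57.]), 1.557)
tub [277. 194.] (array([475.7, -30.1]), array([59., 46.]), 1.553)
tub [214. 212.] (array([433.8, 169.9]), array([108.,  61.]), 0.219)
red [278.  187.6] 20 [508. -31.]
red [209.6 193.4] 19 [493. 185.]
red [371.5 292. ] 6 [ 171. -322.]
blue [276.7 225.7] 15 [388. -24.]
blue [218.5 230.8] 21 [376. 159.]
blue [384.8 256.1] 17 [ 283. -368.]
[ 407.79967759 -131.90680123   88.32149549]
```

View pics/c5.png

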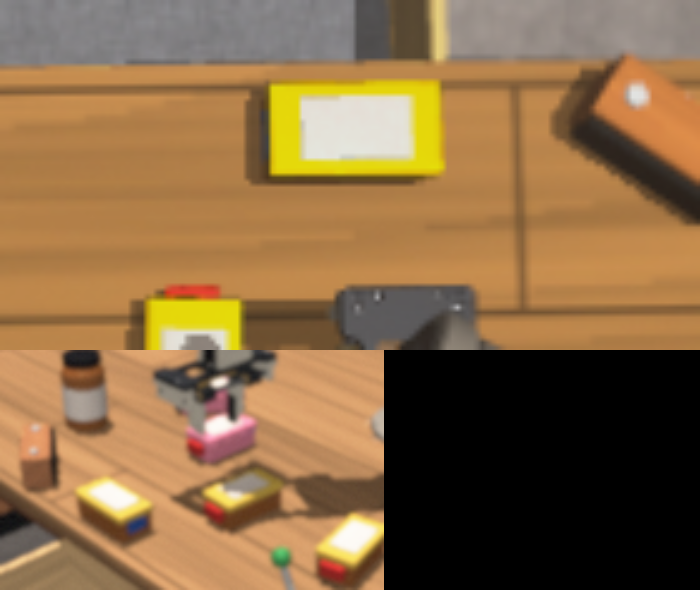

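Both ends are flush: no red or blue stands past the lid, and the tub is at (607,-135). Pushing it off.

>>> {"method": "carry_out", "body": {
  "plan": [
    {"tx": 40,"ty": 0,"tz": 0,"rx": 0,"ry": 0,"rz": 0},
    {"tx": 40,"ty": 0,"tz": 0,"rx": 0,"ry": 0,"rz": 0},
    {"tx": 40,"ty": -3,"tz": -20,"rx": 0,"ry": 0,"rz": 0},
    {"tx": 5,"ty": 0,"tz": -30,"rx": 0,"ry": 0,"rz": 0},
    {"tx": 0,"ty": 0,"tz": -26,"rx": 0,"ry": 0,"rz": 0},
    {"tx": 0,"ty": 0,"tz": 0,"rx": 0,"ry": 0,"rz": 0},
    {"tx": 10,"ty": 0,"tz": 0,"rx": 0,"ry": 0,"rz": 0},
    {"tx": 8,"ty": 0,"tz": 0,"rx": 0,"ry": 0,"rz": 0},
    {"tx": 8,"ty": 0,"tz": 0,"rx": 0,"ry": 0,"rz": 0},
    {"tx": 12,"ty": 0,"tz": 0,"rx": 0,"ry": 0,"rz": 0},
    {"tx": 15,"ty": 0,"tz": 0,"rx": 0,"ry": 0,"rz": 0},
    {"tx": 18,"ty": 0,"tz": 0,"rx": 0,"ry": 0,"rz": 0}
  ]
}}

```text
time: 14.8
tool_pos: [604.1, -134.7, 13.2]
tcp_rot: [-3.141, 0.0, 1.571]
contact_force: [-2.0, -0.2, 1.5]
grip_width: 0.4
finger_force: 1.0
```

>>> {"method": "carry_out", "body": {
  "plan": [
    {"tx": 18,"ty": 0,"tz": 0,"rx": 0,"ry": 0,"rz": 0},
    {"tx": 18,"ty": 0,"tz": 0,"rx": 0,"ry": 0,"rz": 0},
    {"tx": 18,"ty": 0,"tz": 0,"rx": 0,"ry": 0,"rz": 0},
    {"tx": 0,"ty": 0,"tz": 0,"rx": 0,"ry": 0,"rz": 0},
    {"tx": 0,"ty": 0,"tz": 30,"rx": 0,"ry": 0,"rz": 0},
    {"tx": -40,"ty": 0,"tz": 40,"rx": 0,"ry": 0,"rz": 0},
    {"tx": -40,"ty": 20,"tz": 10,"rx": 0,"ry": 0,"rz": 0}
  ]
}}

```text
time: 15.5
tool_pos: [583.8, -116.8, 90.9]
tcp_rot: [3.134, 0.003, 1.569]
contact_force: [0.7, -0.7, -0.1]
grip_width: 0.5
finger_force: 0.0
```

```bash
python3 - <<'E'
from h import *
im=check("6");c2,i2=snap("scene","pics/s6.png")
h=hsv(im)
for m,c,s in comps(yel(h),20):
    if s[0]<450: print(c,s,onplane(bot.camera_model("top"),[c],-150).round())
o=bot.get_obs();print(o['tool_pos'],o['joint_positions'].round(2))
E
```

```text
tub [202. 205.] (array([451.3, 207.2]), array([108.,  60.]), 0.203)
tub [282. 219.] (array([424.6, -33.6]), array([43., 62.]), -0.023)
red [198.5 188. ] 18 [511. 220.]
red [278.  187.6] 20 [508. -31.]
red [371.3 291.7] 7 [ 172. -321.]
blue [207.  225.1] 9 [394. 194.]
blue [278.  225.8] 24 [388. -28.]
blue [384.8 256.1] 17 [ 283. -368.]
[202.48675497 204.73178808] [190 188  26  36 302] [[ 463.  231. -150.]]
[276.55555556 191.24444444] [269 190  15   5  45] [[ 507.  -40. -150.]]
[281.97413793 219.        ] [273 204  15  21 116] [[ 406.  -58. -150.]]
[ 576.51461452 -112.07275698   88.476932  ] [-0.32  0.59  1.52  0.    1.03 -0.32]
```

>>> {"method": "carry_out", "body": {
  "gripper": 0,
  "plan": [
    {"tx": -10,"ty": 7,"tz": 20,"rx": 0,"ry": 0,"rz": -0.145},
    {"tx": -12,"ty": 8,"tz": 10,"rx": 0,"ry": 0,"rz": -0.145},
    {"tx": -12,"ty": 8,"tz": 0,"rx": 0,"ry": 0,"rz": -0.145},
    {"tx": -12,"ty": 8,"tz": 0,"rx": 0,"ry": 0,"rz": -0.145},
    {"tx": -12,"ty": 8,"tz": 0,"rx": 0,"ry": 0,"rz": -0.145},
    {"tx": -12,"ty": 8,"tz": 0,"rx": 0,"ry": 0,"rz": -0.145},
    {"tx": -12,"ty": 8,"tz": 0,"rx": 0,"ry": 0,"rz": -0.145},
    {"tx": -12,"ty": 8,"tz": 0,"rx": 0,"ry": 0,"rz": -0.145},
    {"tx": -12,"ty": 8,"tz": 0,"rx": 0,"ry": 0,"rz": -0.145},
    {"tx": -12,"ty": 8,"tz": 0,"rx": 0,"ry": 0,"rz": -0.145},
    {"tx": -12,"ty": 6,"tz": 0,"rx": 0,"ry": 0,"rz": -0.142},
    {"tx": 0,"ty": 0,"tz": 0,"rx": 0,"ry": 0,"rz": 0}
  ]
}}

```text
time: 16.8
tool_pos: [451.1, -29.0, 117.5]
tcp_rot: [-3.142, 0.0, -0.022]
contact_force: [0.5, -0.8, -0.4]
grip_width: 90.1
finger_force: 0.0
```

```bash
python3 - <<'E'
from h import *
i2=cv2.imread("pics/s6.png");cv2.imwrite("pics/c6.png",cv2.resize(i2[150:384,80:300],None,fx=2,fy=2))
im=check("7");o=bot.get_obs();print(o['tool_pos'],o['tcp_rot'])
cm=bot.camera_model("top");h=hsv(im)
for m,c,s in comps(yel(h),15):
    if s[1]<140: print("crate",c,s)
E
```

```text
tub [202. 207.] (array([451.2, 206.9]), array([108.,  60.]), 0.207)
tub [279. 222.] (array([401.4, -31.5]), array([46., 15.]), 1.55)
red [198.7 188. ] 19 [511. 219.]
red [332.5 224. ] 30 [ 390. -201.]
red [368.2 290.3] 26 [ 176. -311.]
blue [206.7 225.4] 21 [393. 195.]
blue [278.  225.8] 24 [388. -28.]
blue [384.8 256.1] 17 [ 283. -368.]
blue [334.2 262.8] 12 [ 267. -203.]
[452.2108063  -29.47970145 117.61447322] [ 3.14124237e+00 -8.66712002e-04 -1.76665625e-02]
```

View pics/c6.png

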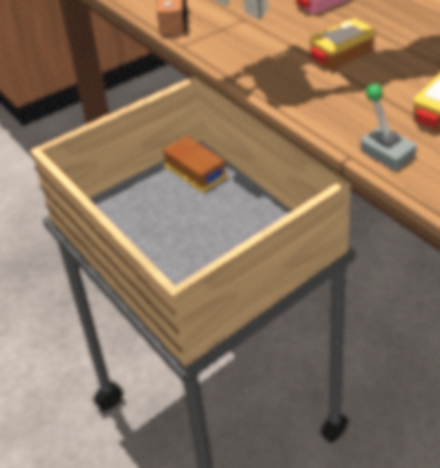

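Scene: tub 1 lies flat, upside down, near the far-left end of the crate at (195,165). Grasping the middle tub.

>>> {"method": "carry_out", "body": {
  "plan": [
    {"tx": -5,"ty": 0.5,"tz": -30,"rx": 0,"ry": 0,"rz": 0},
    {"tx": 0,"ty": 0,"tz": -30,"rx": 0,"ry": 0,"rz": 0},
    {"tx": 0,"ty": 0,"tz": -30,"rx": 0,"ry": 0,"rz": 0},
    {"tx": 0,"ty": 0,"tz": -12,"rx": 0,"ry": 0,"rz": 0},
    {"tx": 0,"ty": 0,"tz": -8,"rx": 0,"ry": 0,"rz": 0},
    {"tx": 0,"ty": 0,"tz": 0,"rx": 0,"ry": 0,"rz": 0},
    {"tx": 0,"ty": 0,"tz": 0,"rx": 0,"ry": 0,"rz": 0}
  ]
}}

```text
time: 17.55
tool_pos: [448.0, -29.3, 7.6]
tcp_rot: [3.141, -0.001, -0.02]
contact_force: [0.0, 0.1, 0.1]
grip_width: 91.5
finger_force: 0.0
```

>>> {"method": "carry_out", "body": {
  "gripper": 1,
  "plan": [
    {"tx": 0,"ty": 0,"tz": 0,"rx": 0,"ry": 0,"rz": 0},
    {"tx": 0,"ty": 0,"tz": 0,"rx": 0,"ry": 0,"rz": 0},
    {"tx": 0,"ty": 0,"tz": 0,"rx": 0,"ry": 0,"rz": 0},
    {"tx": 0,"ty": 0,"tz": 0,"rx": 0,"ry": 0,"rz": 0},
    {"tx": 0,"ty": 0,"tz": 0,"rx": 0,"ry": 0,"rz": 0},
    {"tx": 0,"ty": 0,"tz": 0,"rx": 0,"ry": 0,"rz": 0},
    {"tx": 0,"ty": 0,"tz": 0,"rx": 0,"ry": 0,"rz": 0},
    {"tx": 0,"ty": 0,"tz": 0,"rx": 0,"ry": 0,"rz": 0}
  ]
}}

```text
time: 18.35
tool_pos: [447.2, -28.8, 7.4]
tcp_rot: [-3.141, -0.0, -0.021]
contact_force: [-0.8, 3.3, 5.3]
grip_width: 59.8
finger_force: 30.0
```

>>> {"method": "carry_out", "body": {
  "plan": [
    {"tx": 0,"ty": 0,"tz": 15,"rx": 0,"ry": 0,"rz": 0},
    {"tx": 10,"ty": -15,"tz": 5,"rx": 0,"ry": 0,"rz": -0.06},
    {"tx": 14,"ty": -25,"tz": 0,"rx": 0,"ry": 0,"rz": -0.06},
    {"tx": 14,"ty": -25,"tz": 0,"rx": 0,"ry": 0,"rz": -0.06},
    {"tx": 14,"ty": -25,"tz": 0,"rx": 0,"ry": 0,"rz": -0.06},
    {"tx": 12,"ty": -25,"tz": 0,"rx": 0,"ry": 0,"rz": -0.06},
    {"tx": 0,"ty": -25,"tz": 0,"rx": 0,"ry": 0,"rz": -0.06},
    {"tx": 0,"ty": -25,"tz": 0,"rx": 0,"ry": 0,"rz": -0.06},
    {"tx": 0,"ty": -25,"tz": 0,"rx": 0,"ry": 0,"rz": -0.06},
    {"tx": 0,"ty": -25,"tz": -5,"rx": 0,"ry": 0,"rz": -0.06},
    {"tx": 0,"ty": -19,"tz": -10,"rx": 0,"ry": 0,"rz": -0.043},
    {"tx": 0,"ty": 0,"tz": 0,"rx": 0,"ry": 0,"rz": 0}
  ]
}}

```text
time: 19.55
tool_pos: [510.0, -265.0, 10.0]
tcp_rot: [3.141, 0.002, -0.608]
contact_force: [-0.3, 0.0, -3.6]
grip_width: 59.8
finger_force: 30.0
```

>>> {"method": "carry_out", "body": {
  "plan": [
    {"tx": 0,"ty": 0,"tz": 0,"rx": 0,"ry": 0,"rz": 0}
  ]
}}

```text
time: 19.65
tool_pos: [510.3, -262.6, 10.9]
tcp_rot: [-3.142, 0.003, -0.604]
contact_force: [0.7, 1.1, -4.0]
grip_width: 60.0
finger_force: 30.0
```

```bash
cat >> h.py <<'E'
def wl(tag):
    cm,im=snap("wrist",f"pics/w{tag}.png");h=hsv(im)
    for f in (yel,red,blue):
        for m,c,s in comps(f(h),30): print(f.__name__,c.round(),s)
E
python3 -c "
from h import *
wl('8')"
```

```text
yel [253. 172.] [ 176  142  159   79 9176]
yel [308. 295.] [304 288   9  17  85]
yel [309. 310.] [306 307   7   7  30]
red [255. 129.] [ 214  118   83   22 1814]
```

>>> {"method": "carry_out", "body": {
  "plan": [
    {"tx": 4.1,"ty": -2.85,"tz": 1,"rx": 0,"ry": 0,"rz": 0},
    {"tx": 4.1,"ty": -2.85,"tz": 0,"rx": 0,"ry": 0,"rz": 0},
    {"tx": 4.1,"ty": -2.85,"tz": 0,"rx": 0,"ry": 0,"rz": 0},
    {"tx": 4.1,"ty": -2.85,"tz": 0,"rx": 0,"ry": 0,"rz": 0},
    {"tx": 1.65,"ty": -1.14,"tz": 0,"rx": 0,"ry": 0,"rz": 0},
    {"tx": 1.65,"ty": -1.14,"tz": 0,"rx": 0,"ry": 0,"rz": 0},
    {"tx": 1.65,"ty": -1.14,"tz": 0,"rx": 0,"ry": 0,"rz": 0},
    {"tx": 1.65,"ty": -1.14,"tz": 0,"rx": 0,"ry": 0,"rz": 0},
    {"tx": 1.65,"ty": -1.14,"tz": 0,"rx": 0,"ry": 0,"rz": 0},
    {"tx": 1.65,"ty": -1.14,"tz": 0,"rx": 0,"ry": 0,"rz": 0},
    {"tx": 1.65,"ty": -1.14,"tz": 0,"rx": 0,"ry": 0,"rz": 0}
  ]
}}

```text
time: 20.8
tool_pos: [537.7, -281.4, 12.7]
tcp_rot: [3.141, 0.004, -0.604]
contact_force: [-5.5, 2.4, -1.9]
grip_width: 60.0
finger_force: 30.0
```

>>> {"method": "carry_out", "body": {
  "plan": [
    {"tx": 1.65,"ty": -1.14,"tz": 0,"rx": 0,"ry": 0,"rz": 0}
  ]
}}

```text
time: 20.9
tool_pos: [537.9, -281.6, 12.4]
tcp_rot: [3.141, 0.008, -0.604]
contact_force: [-13.6, 8.4, 2.0]
grip_width: 59.6
finger_force: 30.0
```

>>> {"method": "carry_out", "body": {
  "plan": [
    {"tx": 1.65,"ty": -1.14,"tz": 0,"rx": 0,"ry": 0,"rz": 0}
  ]
}}

```text
time: 21.0
tool_pos: [538.0, -281.7, 12.2]
tcp_rot: [3.141, 0.012, -0.604]
contact_force: [-18.6, 10.8, 8.4]
grip_width: 59.7
finger_force: 30.0
```

```bash
python3 -c "
from h import *
wl('9')"
```

```text
yel [253. 173.] [ 175  144  160   77 9009]
yel [308. 294.] [304 288  10  14  77]
```

Red is home. Back off and spin +π.

>>> {"method": "carry_out", "body": {
  "plan": [
    {"tx": -8,"ty": 6,"tz": 0,"rx": 0,"ry": 0,"rz": 0},
    {"tx": -13,"ty": 9,"tz": 0,"rx": 0,"ry": 0,"rz": 0},
    {"tx": -13,"ty": 9,"tz": 2,"rx": 0,"ry": 0,"rz": 0.13},
    {"tx": 0,"ty": 0,"tz": 0,"rx": 0,"ry": 0,"rz": 0.145},
    {"tx": 0,"ty": 0,"tz": 0,"rx": 0,"ry": 0,"rz": 0.145},
    {"tx": 0,"ty": 0,"tz": 0,"rx": 0,"ry": 0,"rz": 0.145},
    {"tx": 0,"ty": 0,"tz": 0,"rx": 0,"ry": 0,"rz": 0.145},
    {"tx": 0,"ty": 0,"tz": 0,"rx": 0,"ry": 0,"rz": 0.145},
    {"tx": 0,"ty": 0,"tz": 0,"rx": 0,"ry": 0,"rz": 0.145},
    {"tx": 0,"ty": 0,"tz": 0,"rx": 0,"ry": 0,"rz": 0.145},
    {"tx": 0,"ty": 0,"tz": 0,"rx": 0,"ry": 0,"rz": 0.145},
    {"tx": 0,"ty": 0,"tz": 0,"rx": 0,"ry": 0,"rz": 0.145}
  ]
}}

```text
time: 22.25
tool_pos: [508.6, -260.9, 15.2]
tcp_rot: [3.141, -0.0, 0.837]
contact_force: [0.2, 0.5, -3.8]
grip_width: 59.9
finger_force: 30.0
```

>>> {"method": "carry_out", "body": {
  "plan": [
    {"tx": 0,"ty": 0,"tz": 0,"rx": 0,"ry": 0,"rz": 0.145},
    {"tx": 0,"ty": 0,"tz": 0,"rx": 0,"ry": 0,"rz": 0.145},
    {"tx": 0,"ty": 0,"tz": 0,"rx": 0,"ry": 0,"rz": 0.145},
    {"tx": 0,"ty": 0,"tz": 0,"rx": 0,"ry": 0,"rz": 0.145},
    {"tx": 0,"ty": 0,"tz": 0,"rx": 0,"ry": 0,"rz": 0.145},
    {"tx": 0,"ty": 0,"tz": 0,"rx": 0,"ry": 0,"rz": 0.145},
    {"tx": 0,"ty": 0,"tz": 0,"rx": 0,"ry": 0,"rz": 0.145},
    {"tx": 0,"ty": 0,"tz": 0,"rx": 0,"ry": 0,"rz": 0.145},
    {"tx": 0,"ty": 0,"tz": 0,"rx": 0,"ry": 0,"rz": 0.145},
    {"tx": 0,"ty": 0,"tz": 0,"rx": 0,"ry": 0,"rz": 0.145},
    {"tx": 0,"ty": 0,"tz": 0,"rx": 0,"ry": 0,"rz": 0.145},
    {"tx": 0,"ty": 0,"tz": -1,"rx": 0,"ry": 0,"rz": 0.112}
  ]
}}

```text
time: 23.45
tool_pos: [508.7, -260.9, 14.3]
tcp_rot: [3.141, 0.001, 2.543]
contact_force: [-0.5, -0.5, -3.4]
grip_width: 59.5
finger_force: 30.0
```

>>> {"method": "carry_out", "body": {
  "plan": [
    {"tx": 4.1,"ty": -2.85,"tz": 0,"rx": 0,"ry": 0,"rz": 0},
    {"tx": 4.1,"ty": -2.85,"tz": 0,"rx": 0,"ry": 0,"rz": 0},
    {"tx": 4.1,"ty": -2.85,"tz": 0,"rx": 0,"ry": 0,"rz": 0},
    {"tx": 2.5,"ty": -1.75,"tz": 0,"rx": 0,"ry": 0,"rz": 0},
    {"tx": 1.65,"ty": -1.14,"tz": 0,"rx": 0,"ry": 0,"rz": 0},
    {"tx": 1.65,"ty": -1.14,"tz": 0,"rx": 0,"ry": 0,"rz": 0},
    {"tx": 1.65,"ty": -1.14,"tz": 0,"rx": 0,"ry": 0,"rz": 0},
    {"tx": 1.65,"ty": -1.14,"tz": 0,"rx": 0,"ry": 0,"rz": 0},
    {"tx": 1.65,"ty": -1.14,"tz": 0,"rx": 0,"ry": 0,"rz": 0},
    {"tx": 1.65,"ty": -1.14,"tz": 0,"rx": 0,"ry": 0,"rz": 0},
    {"tx": 1.65,"ty": -1.14,"tz": 0,"rx": 0,"ry": 0,"rz": 0}
  ]
}}

```text
time: 24.55
tool_pos: [533.8, -278.3, 13.9]
tcp_rot: [3.142, -0.003, 2.538]
contact_force: [-5.3, 2.4, 0.2]
grip_width: 60.0
finger_force: 30.0
```

>>> {"method": "carry_out", "body": {
  "plan": [
    {"tx": 1.65,"ty": -1.14,"tz": 0,"rx": 0,"ry": 0,"rz": 0}
  ]
}}

```text
time: 24.65
tool_pos: [535.4, -279.3, 13.9]
tcp_rot: [-3.142, -0.003, 2.538]
contact_force: [-4.7, 2.7, -0.3]
grip_width: 59.8
finger_force: 30.0
```

>>> {"method": "carry_out", "body": {
  "plan": [
    {"tx": 1.65,"ty": -1.14,"tz": 0,"rx": 0,"ry": 0,"rz": 0},
    {"tx": 1.65,"ty": -1.14,"tz": 0,"rx": 0,"ry": 0,"rz": 0}
  ]
}}

```text
time: 24.85
tool_pos: [538.6, -281.6, 13.9]
tcp_rot: [3.142, -0.003, 2.538]
contact_force: [-4.1, 3.2, -1.4]
grip_width: 59.8
finger_force: 30.0
```

>>> {"method": "carry_out", "body": {
  "plan": [
    {"tx": 1.65,"ty": -1.14,"tz": 0,"rx": 0,"ry": 0,"rz": 0}
  ]
}}

```text
time: 24.95
tool_pos: [540.1, -282.6, 13.8]
tcp_rot: [3.142, -0.004, 2.538]
contact_force: [-9.5, 6.8, 0.1]
grip_width: 60.0
finger_force: 30.0
```

>>> {"method": "carry_out", "body": {
  "plan": [
    {"tx": 1.65,"ty": -1.14,"tz": 0,"rx": 0,"ry": 0,"rz": 0}
  ]
}}

```text
time: 25.05
tool_pos: [540.2, -282.7, 13.5]
tcp_rot: [-3.142, -0.008, 2.538]
contact_force: [-12.4, 6.9, 2.7]
grip_width: 59.8
finger_force: 30.0
```

>>> {"method": "carry_out", "body": {
  "plan": [
    {"tx": -10,"ty": 7,"tz": 0,"rx": 0,"ry": 0,"rz": 0},
    {"tx": -15,"ty": 12,"tz": 10,"rx": 0,"ry": 0,"rz": 0},
    {"tx": -5,"ty": 25,"tz": 10,"rx": 0,"ry": 0,"rz": -0.138},
    {"tx": 0,"ty": 30,"tz": 0,"rx": 0,"ry": 0,"rz": -0.138},
    {"tx": 0,"ty": 30,"tz": 0,"rx": 0,"ry": 0,"rz": -0.138},
    {"tx": 12,"ty": 30,"tz": 0,"rx": 0,"ry": 0,"rz": -0.138},
    {"tx": 16,"ty": 30,"tz": 0,"rx": 0,"ry": 0,"rz": -0.138},
    {"tx": 16,"ty": 30,"tz": 0,"rx": 0,"ry": 0,"rz": -0.138},
    {"tx": 16,"ty": 30,"tz": 0,"rx": 0,"ry": 0,"rz": -0.139},
    {"tx": 16,"ty": 25,"tz": 0,"rx": 0,"ry": 0,"rz": 0},
    {"tx": 14,"ty": 15,"tz": 0,"rx": 0,"ry": 0,"rz": 0},
    {"tx": 5,"ty": 3,"tz": -5,"rx": 0,"ry": 0,"rz": 0}
  ]
}}

```text
time: 26.25
tool_pos: [610.0, -15.8, 29.7]
tcp_rot: [3.138, 0.0, 1.573]
contact_force: [-0.5, -1.2, -2.8]
grip_width: 60.1
finger_force: 30.0
```

>>> {"method": "carry_out", "body": {
  "plan": [
    {"tx": 0,"ty": 0,"tz": -10,"rx": 0,"ry": 0,"rz": 0},
    {"tx": 0,"ty": 0,"tz": -5,"rx": 0,"ry": 0,"rz": 0},
    {"tx": 0,"ty": 0,"tz": -3,"rx": 0,"ry": 0,"rz": 0},
    {"tx": 0,"ty": 0,"tz": 0,"rx": 0,"ry": 0,"rz": 0}
  ]
}}

```text
time: 26.65
tool_pos: [607.2, -18.5, 10.3]
tcp_rot: [-3.14, -0.0, 1.57]
contact_force: [-1.0, -0.4, -2.5]
grip_width: 59.9
finger_force: 30.0
```

>>> {"method": "carry_out", "body": {
  "plan": [
    {"tx": 0,"ty": 0,"tz": -2,"rx": 0,"ry": 0,"rz": 0},
    {"tx": 0,"ty": 0,"tz": -1,"rx": 0,"ry": 0,"rz": 0},
    {"tx": 0,"ty": 0,"tz": 0,"rx": 0,"ry": 0,"rz": 0}
  ]
}}

```text
time: 26.95
tool_pos: [608.0, -17.8, 8.2]
tcp_rot: [3.141, 0.0, 1.571]
contact_force: [-0.5, 0.2, -2.9]
grip_width: 60.0
finger_force: 30.0
```

>>> {"method": "carry_out", "body": {
  "gripper": 0,
  "plan": [
    {"tx": 0,"ty": 0,"tz": 0,"rx": 0,"ry": 0,"rz": 0},
    {"tx": 0,"ty": 0,"tz": 0,"rx": 0,"ry": 0,"rz": 0},
    {"tx": 0,"ty": 0,"tz": 0,"rx": 0,"ry": 0,"rz": 0},
    {"tx": 0,"ty": 0,"tz": 0,"rx": 0,"ry": 0,"rz": 0},
    {"tx": 0,"ty": 0,"tz": 20,"rx": 0,"ry": 0,"rz": 0},
    {"tx": 0,"ty": 0,"tz": 30,"rx": 0,"ry": 0,"rz": 0},
    {"tx": 0,"ty": 0,"tz": 30,"rx": 0,"ry": 0,"rz": 0},
    {"tx": -40,"ty": 0,"tz": 0,"rx": 0,"ry": 0,"rz": 0},
    {"tx": -40,"ty": 0,"tz": 0,"rx": 0,"ry": 0,"rz": 0}
  ]
}}

```text
time: 27.85
tool_pos: [528.2, -17.8, 89.1]
tcp_rot: [3.138, 0.001, 1.571]
contact_force: [-0.1, -0.0, -0.6]
grip_width: 91.8
finger_force: 0.0
```

>>> {"method": "carry_out", "body": {
  "gripper": 1,
  "plan": [
    {"tx": -40,"ty": 0,"tz": 0,"rx": 0,"ry": 0,"rz": 0},
    {"tx": -40,"ty": 0,"tz": 0,"rx": 0,"ry": 0,"rz": 0},
    {"tx": -40,"ty": 0,"tz": 0,"rx": 0,"ry": 0,"rz": 0},
    {"tx": 0,"ty": 0,"tz": 0,"rx": 0,"ry": 0,"rz": 0}
  ]
}}

```text
time: 28.25
tool_pos: [402.2, -16.7, 87.7]
tcp_rot: [-3.136, -0.001, 1.571]
contact_force: [0.5, -0.1, 0.3]
grip_width: 64.1
finger_force: 0.0
```

```bash
python3 - <<'E'
from h import *
im=check("10");c2,i2=snap("scene","pics/s10.png")
a=cv2.resize(im[130:200,210:350],(700,350));b=cv2.resize(i2[120:220,170:330],(384,240))
cv2.imwrite("pics/c10.png",np.vstack([a,np.pad(b,((0,0),(0,316),(0,0)))])[:,:,::-1])
print(bot.get_obs()['tool_pos'])
E
```

```text
tub [273. 156.] (array([605.6, -19.2]), array([107.,  57.]), 1.556)
tub [202. 207.] (array([451.2, 206.9]), array([108.,  60.]), 0.207)
red [198.7 188. ] 19 [511. 219.]
red [332.5 224. ] 30 [ 390. -201.]
red [368.2 290.3] 26 [ 176. -311.]
blue [206.7 225.4] 21 [393. 195.]
blue [384.8 256.1] 17 [ 283. -368.]
blue [334.2 262.8] 12 [ 267. -203.]
[408.24993128 -17.80494554  88.69955301]
```

View pics/c10.png

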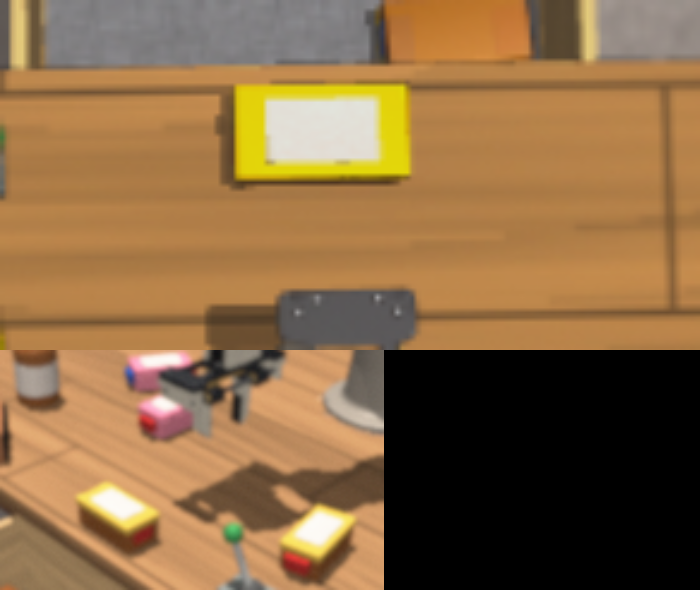

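Both latches are flush. The tub is at (606,-19), and tub 1 is in the crate at the right. Pushing it off.

>>> {"method": "carry_out", "body": {
  "plan": [
    {"tx": 40,"ty": 0,"tz": 0,"rx": 0,"ry": 0,"rz": 0},
    {"tx": 40,"ty": 0,"tz": 0,"rx": 0,"ry": 0,"rz": 0},
    {"tx": 40,"ty": -1,"tz": -20,"rx": 0,"ry": 0,"rz": 0},
    {"tx": 5,"ty": 0,"tz": -30,"rx": 0,"ry": 0,"rz": 0},
    {"tx": 0,"ty": 0,"tz": -26,"rx": 0,"ry": 0,"rz": 0},
    {"tx": 0,"ty": 0,"tz": 0,"rx": 0,"ry": 0,"rz": 0},
    {"tx": 10,"ty": 0,"tz": 0,"rx": 0,"ry": 0,"rz": 0},
    {"tx": 8,"ty": 0,"tz": 0,"rx": 0,"ry": 0,"rz": 0},
    {"tx": 8,"ty": 0,"tz": 0,"rx": 0,"ry": 0,"rz": 0},
    {"tx": 12,"ty": 0,"tz": 0,"rx": 0,"ry": 0,"rz": 0},
    {"tx": 15,"ty": 0,"tz": 0,"rx": 0,"ry": 0,"rz": 0},
    {"tx": 18,"ty": 0,"tz": 0,"rx": 0,"ry": 0,"rz": 0}
  ]
}}

```text
time: 29.55
tool_pos: [604.6, -18.7, 13.5]
tcp_rot: [-3.141, 0.0, 1.571]
contact_force: [-2.1, -1.5, 1.5]
grip_width: 0.3
finger_force: 0.9
```

>>> {"method": "carry_out", "body": {
  "plan": [
    {"tx": 18,"ty": 0,"tz": 0,"rx": 0,"ry": 0,"rz": 0},
    {"tx": 18,"ty": 0,"tz": 0,"rx": 0,"ry": 0,"rz": 0},
    {"tx": 18,"ty": 0,"tz": 0,"rx": 0,"ry": 0,"rz": 0},
    {"tx": 0,"ty": 0,"tz": 0,"rx": 0,"ry": 0,"rz": 0},
    {"tx": 0,"ty": 0,"tz": 30,"rx": 0,"ry": 0,"rz": 0},
    {"tx": -40,"ty": 0,"tz": 40,"rx": 0,"ry": 0,"rz": 0},
    {"tx": -40,"ty": 0,"tz": 20,"rx": 0,"ry": 0,"rz": 0},
    {"tx": -40,"ty": 20,"tz": 10,"rx": 0,"ry": 0,"rz": 0}
  ]
}}

```text
time: 30.35
tool_pos: [542.2, -0.1, 110.0]
tcp_rot: [3.137, 0.001, 1.569]
contact_force: [-0.5, 1.2, -0.1]
grip_width: 0.2
finger_force: 0.0
```

```bash
python3 - <<'E'
from h import *
im=check("11")
cm=bot.camera_model("top");h=hsv(im)
o=(h[...,0]>5)&(h[...,0]<18)&(h[...,1]>180)&(h[...,2]>130)
for m,c,s in comps(o,30):
    if s[1]<150: print("crate",c.round(),s)
print(bot.get_obs()['tool_pos'],bot.get_obs()['tcp_rot'])
E
```

```text
tub [202. 207.] (array([451.2, 206.9]), array([108.,  60.]), 0.207)
red [198.7 188. ] 19 [511. 219.]
red [332.5 224. ] 30 [ 390. -201.]
red [368.2 290.3] 26 [ 176. -311.]
blue [206.7 225.4] 21 [393. 195.]
blue [384.8 256.1] 17 [ 283. -368.]
blue [334.2 262.8] 12 [ 267. -203.]
crate [302. 132.] [287 128  28  10 182]
crate [276. 131.] [265 130  19   3  35]
[534.05735635   4.16527715 109.45741292] [-3.13614116e+00 -1.56809727e-03  1.57083796e+00]
```

>>> {"method": "carry_out", "body": {
  "gripper": 0,
  "plan": [
    {"tx": -8.2,"ty": 20,"tz": 8,"rx": 0,"ry": 0,"rz": -0.136},
    {"tx": -8.2,"ty": 20,"tz": 0,"rx": 0,"ry": 0,"rz": -0.136},
    {"tx": -8.2,"ty": 20,"tz": 0,"rx": 0,"ry": 0,"rz": -0.136},
    {"tx": -8.2,"ty": 20,"tz": 0,"rx": 0,"ry": 0,"rz": -0.136},
    {"tx": -8.2,"ty": 20,"tz": 0,"rx": 0,"ry": 0,"rz": -0.136},
    {"tx": -8.2,"ty": 20,"tz": 0,"rx": 0,"ry": 0,"rz": -0.136},
    {"tx": -8.2,"ty": 20,"tz": 0,"rx": 0,"ry": 0,"rz": -0.136},
    {"tx": -8.2,"ty": 20,"tz": 0,"rx": 0,"ry": 0,"rz": -0.136},
    {"tx": -8.2,"ty": 20,"tz": 0,"rx": 0,"ry": 0,"rz": -0.136},
    {"tx": -8.2,"ty": 23,"tz": 0,"rx": 0,"ry": 0,"rz": -0.14},
    {"tx": 0,"ty": 0,"tz": 0,"rx": 0,"ry": 0,"rz": 0},
    {"tx": 0,"ty": 0,"tz": 0,"rx": 0,"ry": 0,"rz": 0}
  ]
}}

```text
time: 31.6
tool_pos: [460.5, 204.4, 115.9]
tcp_rot: [3.141, -0.001, 0.211]
contact_force: [0.5, -1.1, 0.1]
grip_width: 90.2
finger_force: 0.0
```

```bash
python3 - <<'E'
from h import *
check("12")
E
```

```text
red [332.5 224. ] 30 [ 390. -201.]
red [368.2 290.3] 26 [ 176. -311.]
blue [203.3 226.2] 6 [391. 206.]
blue [384.8 256.1] 17 [ 283. -368.]
blue [334.2 262.8] 12 [ 267. -203.]
```

>>> {"method": "carry_out", "body": {
  "plan": [
    {"tx": -8.5,"ty": 2.6,"tz": -20,"rx": 0,"ry": 0,"rz": 0},
    {"tx": 0,"ty": 0,"tz": -30,"rx": 0,"ry": 0,"rz": 0},
    {"tx": 0,"ty": 0,"tz": -30,"rx": 0,"ry": 0,"rz": 0},
    {"tx": 0,"ty": 0,"tz": -18,"rx": 0,"ry": 0,"rz": 0},
    {"tx": 0,"ty": 0,"tz": -10,"rx": 0,"ry": 0,"rz": 0},
    {"tx": 0,"ty": 0,"tz": 0,"rx": 0,"ry": 0,"rz": 0},
    {"tx": 0,"ty": 0,"tz": 0,"rx": 0,"ry": 0,"rz": 0}
  ]
}}

```text
time: 32.35
tool_pos: [452.9, 206.6, 8.1]
tcp_rot: [3.142, -0.001, 0.207]
contact_force: [0.4, -0.3, 1.1]
grip_width: 91.6
finger_force: 0.0
```

>>> {"method": "carry_out", "body": {
  "gripper": 1,
  "plan": [
    {"tx": 0,"ty": 0,"tz": 0,"rx": 0,"ry": 0,"rz": 0},
    {"tx": 0,"ty": 0,"tz": 0,"rx": 0,"ry": 0,"rz": 0},
    {"tx": 0,"ty": 0,"tz": 0,"rx": 0,"ry": 0,"rz": 0},
    {"tx": 0,"ty": 0,"tz": 0,"rx": 0,"ry": 0,"rz": 0},
    {"tx": 0,"ty": 0,"tz": 0,"rx": 0,"ry": 0,"rz": 0},
    {"tx": 0,"ty": 0,"tz": 0,"rx": 0,"ry": 0,"rz": 0},
    {"tx": 0,"ty": 0,"tz": 0,"rx": 0,"ry": 0,"rz": 0},
    {"tx": 0,"ty": 0,"tz": 0,"rx": 0,"ry": 0,"rz": 0}
  ]
}}

```text
time: 33.15
tool_pos: [452.3, 207.3, 7.8]
tcp_rot: [-3.141, -0.001, 0.207]
contact_force: [-1.5, 3.3, 5.3]
grip_width: 59.6
finger_force: 30.0
```

>>> {"method": "carry_out", "body": {
  "plan": [
    {"tx": 0,"ty": 0,"tz": 15,"rx": 0,"ry": 0,"rz": 0},
    {"tx": 3,"ty": -20,"tz": 5,"rx": 0,"ry": 0,"rz": -0.06},
    {"tx": 5,"ty": -40,"tz": 0,"rx": 0,"ry": 0,"rz": -0.06},
    {"tx": 5,"ty": -40,"tz": 0,"rx": 0,"ry": 0,"rz": -0.06},
    {"tx": 5,"ty": -40,"tz": 0,"rx": 0,"ry": 0,"rz": -0.06},
    {"tx": 5,"ty": -40,"tz": 0,"rx": 0,"ry": 0,"rz": -0.06},
    {"tx": 5,"ty": -40,"tz": 0,"rx": 0,"ry": 0,"rz": -0.06},
    {"tx": 10,"ty": -40,"tz": 0,"rx": 0,"ry": 0,"rz": -0.06},
    {"tx": 10,"ty": -40,"tz": 0,"rx": 0,"ry": 0,"rz": -0.06},
    {"tx": 10,"ty": -40,"tz": 0,"rx": 0,"ry": 0,"rz": -0.06},
    {"tx": 0,"ty": -40,"tz": 0,"rx": 0,"ry": 0,"rz": -0.06},
    {"tx": 0,"ty": -40,"tz": 0,"rx": 0,"ry": 0,"rz": -0.06}
  ]
}}

```text
time: 34.35
tool_pos: [509.3, -214.6, 26.4]
tcp_rot: [3.141, 0.002, -0.455]
contact_force: [0.6, 1.4, -4.2]
grip_width: 60.0
finger_force: 30.0
```

>>> {"method": "carry_out", "body": {
  "plan": [
    {"tx": 0,"ty": -30,"tz": 0,"rx": 0,"ry": 0,"rz": -0.06},
    {"tx": 0,"ty": -20,"tz": -5,"rx": 0,"ry": 0,"rz": -0.06},
    {"tx": 0,"ty": 0,"tz": -10,"rx": 0,"ry": 0,"rz": -0.031},
    {"tx": 0,"ty": 0,"tz": 0,"rx": 0,"ry": 0,"rz": 0},
    {"tx": 0,"ty": 0,"tz": 0,"rx": 0,"ry": 0,"rz": 0}
  ]
}}

```text
time: 34.85
tool_pos: [509.3, -262.5, 11.6]
tcp_rot: [3.141, 0.003, -0.603]
contact_force: [-0.6, -0.6, -4.5]
grip_width: 60.0
finger_force: 30.0
```

```bash
python3 -c "
from h import *
wl('13')"
```

```text
yel [253. 173.] [ 176  144  158   77 8936]
yel [307. 294.] [304 288   7  14  65]
red [254. 129.] [ 213  116   83   26 2043]
```

>>> {"method": "carry_out", "body": {
  "plan": [
    {"tx": 4.1,"ty": -2.85,"tz": 1,"rx": 0,"ry": 0,"rz": 0},
    {"tx": 4.1,"ty": -2.85,"tz": 0,"rx": 0,"ry": 0,"rz": 0},
    {"tx": 4.1,"ty": -2.85,"tz": 0,"rx": 0,"ry": 0,"rz": 0},
    {"tx": 4.1,"ty": -2.85,"tz": 0,"rx": 0,"ry": 0,"rz": 0},
    {"tx": 1.65,"ty": -1.14,"tz": 0,"rx": 0,"ry": 0,"rz": 0},
    {"tx": 1.65,"ty": -1.14,"tz": 0,"rx": 0,"ry": 0,"rz": 0},
    {"tx": 1.65,"ty": -1.14,"tz": 0,"rx": 0,"ry": 0,"rz": 0},
    {"tx": 1.65,"ty": -1.14,"tz": 0,"rx": 0,"ry": 0,"rz": 0},
    {"tx": 1.65,"ty": -1.14,"tz": 0,"rx": 0,"ry": 0,"rz": 0},
    {"tx": 1.65,"ty": -1.14,"tz": 0,"rx": 0,"ry": 0,"rz": 0},
    {"tx": 1.65,"ty": -1.14,"tz": 0,"rx": 0,"ry": 0,"rz": 0},
    {"tx": 1.65,"ty": -1.14,"tz": 0,"rx": 0,"ry": 0,"rz": 0}
  ]
}}

```text
time: 36.1
tool_pos: [538.2, -282.5, 13.1]
tcp_rot: [3.142, 0.005, -0.604]
contact_force: [-11.9, 7.3, 1.5]
grip_width: 59.7
finger_force: 30.0
```

>>> {"method": "carry_out", "body": {
  "plan": [
    {"tx": 1.65,"ty": -1.14,"tz": 0,"rx": 0,"ry": 0,"rz": 0}
  ]
}}

```text
time: 36.2
tool_pos: [538.3, -282.5, 12.8]
tcp_rot: [3.141, 0.009, -0.604]
contact_force: [-13.9, 9.2, 6.2]
grip_width: 59.6
finger_force: 30.0
```

>>> {"method": "carry_out", "body": {
  "plan": [
    {"tx": 1.65,"ty": -1.14,"tz": 0,"rx": 0,"ry": 0,"rz": 0}
  ]
}}

```text
time: 36.3
tool_pos: [538.4, -282.5, 12.6]
tcp_rot: [3.141, 0.013, -0.604]
contact_force: [-19.5, 11.3, 9.2]
grip_width: 60.2
finger_force: 30.0
```

```bash
python3 -c "
from h import *
wl('14')"
```

```text
yel [253. 175.] [ 176  146  159   77 8862]
yel [307. 295.] [303 288  10  15  82]
```

>>> {"method": "carry_out", "body": {
  "plan": [
    {"tx": -8,"ty": 6,"tz": 0,"rx": 0,"ry": 0,"rz": 0},
    {"tx": -13,"ty": 9,"tz": 0,"rx": 0,"ry": 0,"rz": 0},
    {"tx": -13,"ty": 9,"tz": 2,"rx": 0,"ry": 0,"rz": 0.13},
    {"tx": 0,"ty": 0,"tz": 0,"rx": 0,"ry": 0,"rz": 0.145},
    {"tx": 0,"ty": 0,"tz": 0,"rx": 0,"ry": 0,"rz": 0.145},
    {"tx": 0,"ty": 0,"tz": 0,"rx": 0,"ry": 0,"rz": 0.145},
    {"tx": 0,"ty": 0,"tz": 0,"rx": 0,"ry": 0,"rz": 0.145},
    {"tx": 0,"ty": 0,"tz": 0,"rx": 0,"ry": 0,"rz": 0.145},
    {"tx": 0,"ty": 0,"tz": 0,"rx": 0,"ry": 0,"rz": 0.145},
    {"tx": 0,"ty": 0,"tz": 0,"rx": 0,"ry": 0,"rz": 0.145},
    {"tx": 0,"ty": 0,"tz": 0,"rx": 0,"ry": 0,"rz": 0.145},
    {"tx": 0,"ty": 0,"tz": 0,"rx": 0,"ry": 0,"rz": 0.145}
  ]
}}

```text
time: 37.55
tool_pos: [509.3, -262.1, 15.5]
tcp_rot: [3.141, -0.0, 0.837]
contact_force: [1.1, 0.6, -4.0]
grip_width: 59.7
finger_force: 30.0
```

>>> {"method": "carry_out", "body": {
  "plan": [
    {"tx": 0,"ty": 0,"tz": 0,"rx": 0,"ry": 0,"rz": 0.145},
    {"tx": 0,"ty": 0,"tz": 0,"rx": 0,"ry": 0,"rz": 0.145},
    {"tx": 0,"ty": 0,"tz": 0,"rx": 0,"ry": 0,"rz": 0.145},
    {"tx": 0,"ty": 0,"tz": 0,"rx": 0,"ry": 0,"rz": 0.145},
    {"tx": 0,"ty": 0,"tz": 0,"rx": 0,"ry": 0,"rz": 0.145},
    {"tx": 0,"ty": 0,"tz": 0,"rx": 0,"ry": 0,"rz": 0.145},
    {"tx": 0,"ty": 0,"tz": 0,"rx": 0,"ry": 0,"rz": 0.145},
    {"tx": 0,"ty": 0,"tz": 0,"rx": 0,"ry": 0,"rz": 0.145},
    {"tx": 0,"ty": 0,"tz": 0,"rx": 0,"ry": 0,"rz": 0.145},
    {"tx": 0,"ty": 0,"tz": 0,"rx": 0,"ry": 0,"rz": 0.145},
    {"tx": 0,"ty": 0,"tz": 0,"rx": 0,"ry": 0,"rz": 0.145},
    {"tx": 0,"ty": 0,"tz": -1,"rx": 0,"ry": 0,"rz": 0.112}
  ]
}}

```text
time: 38.75
tool_pos: [509.4, -262.1, 14.6]
tcp_rot: [3.142, 0.001, 2.543]
contact_force: [0.3, -0.2, -4.2]
grip_width: 59.6
finger_force: 30.0
```

>>> {"method": "carry_out", "body": {
  "plan": [
    {"tx": 4.1,"ty": -2.85,"tz": 0,"rx": 0,"ry": 0,"rz": 0},
    {"tx": 4.1,"ty": -2.85,"tz": 0,"rx": 0,"ry": 0,"rz": 0},
    {"tx": 4.1,"ty": -2.85,"tz": 0,"rx": 0,"ry": 0,"rz": 0},
    {"tx": 2.5,"ty": -1.75,"tz": 0,"rx": 0,"ry": 0,"rz": 0},
    {"tx": 1.65,"ty": -1.14,"tz": 0,"rx": 0,"ry": 0,"rz": 0},
    {"tx": 1.65,"ty": -1.14,"tz": 0,"rx": 0,"ry": 0,"rz": 0},
    {"tx": 1.65,"ty": -1.14,"tz": 0,"rx": 0,"ry": 0,"rz": 0},
    {"tx": 1.65,"ty": -1.14,"tz": 0,"rx": 0,"ry": 0,"rz": 0},
    {"tx": 1.65,"ty": -1.14,"tz": 0,"rx": 0,"ry": 0,"rz": 0},
    {"tx": 1.65,"ty": -1.14,"tz": 0,"rx": 0,"ry": 0,"rz": 0},
    {"tx": 1.65,"ty": -1.14,"tz": 0,"rx": 0,"ry": 0,"rz": 0},
    {"tx": 1.65,"ty": -1.14,"tz": 0,"rx": 0,"ry": 0,"rz": 0}
  ]
}}

```text
time: 39.95
tool_pos: [535.9, -280.5, 14.2]
tcp_rot: [3.142, -0.003, 2.538]
contact_force: [-4.9, 2.8, -0.4]
grip_width: 59.7
finger_force: 30.0
```

>>> {"method": "carry_out", "body": {
  "plan": [
    {"tx": 1.65,"ty": -1.14,"tz": 0,"rx": 0,"ry": 0,"rz": 0},
    {"tx": 1.65,"ty": -1.14,"tz": 0,"rx": 0,"ry": 0,"rz": 0}
  ]
}}

```text
time: 40.15
tool_pos: [539.1, -282.7, 14.2]
tcp_rot: [3.142, -0.004, 2.538]
contact_force: [-8.4, 5.1, -1.2]
grip_width: 59.6
finger_force: 30.0
```

>>> {"method": "carry_out", "body": {
  "plan": [
    {"tx": 1.65,"ty": -1.14,"tz": 0,"rx": 0,"ry": 0,"rz": 0}
  ]
}}

```text
time: 40.25
tool_pos: [539.2, -282.8, 13.8]
tcp_rot: [-3.142, -0.008, 2.538]
contact_force: [-13.1, 7.7, 1.3]
grip_width: 59.7
finger_force: 30.0
```

>>> {"method": "carry_out", "body": {
  "plan": [
    {"tx": -10,"ty": 7,"tz": 0,"rx": 0,"ry": 0,"rz": 0},
    {"tx": -15,"ty": 12,"tz": 10,"rx": 0,"ry": 0,"rz": 0},
    {"tx": -5,"ty": 25,"tz": 10,"rx": 0,"ry": 0,"rz": -0.138},
    {"tx": 0,"ty": 40,"tz": 0,"rx": 0,"ry": 0,"rz": -0.138},
    {"tx": 0,"ty": 40,"tz": 0,"rx": 0,"ry": 0,"rz": -0.138},
    {"tx": 12,"ty": 40,"tz": 0,"rx": 0,"ry": 0,"rz": -0.138},
    {"tx": 16,"ty": 40,"tz": 0,"rx": 0,"ry": 0,"rz": -0.138},
    {"tx": 16,"ty": 40,"tz": 0,"rx": 0,"ry": 0,"rz": -0.138},
    {"tx": 16,"ty": 40,"tz": 0,"rx": 0,"ry": 0,"rz": -0.139},
    {"tx": 16,"ty": 40,"tz": 0,"rx": 0,"ry": 0,"rz": 0},
    {"tx": 14,"ty": 30,"tz": 0,"rx": 0,"ry": 0,"rz": 0},
    {"tx": 5,"ty": 20,"tz": 0,"rx": 0,"ry": 0,"rz": 0}
  ]
}}

```text
time: 41.45
tool_pos: [608.4, 92.0, 34.6]
tcp_rot: [3.139, -0.0, 1.573]
contact_force: [-0.5, -1.0, -3.7]
grip_width: 59.6
finger_force: 30.0
```

>>> {"method": "carry_out", "body": {
  "plan": [
    {"tx": 0,"ty": 5,"tz": -5,"rx": 0,"ry": 0,"rz": 0},
    {"tx": 0,"ty": 0,"tz": -10,"rx": 0,"ry": 0,"rz": 0},
    {"tx": 0,"ty": 0,"tz": -5,"rx": 0,"ry": 0,"rz": 0},
    {"tx": 0,"ty": 0,"tz": -3,"rx": 0,"ry": 0,"rz": 0},
    {"tx": 0,"ty": 0,"tz": 0,"rx": 0,"ry": 0,"rz": 0}
  ]
}}

```text
time: 41.95
tool_pos: [606.5, 93.1, 10.7]
tcp_rot: [-3.14, 0.0, 1.569]
contact_force: [-0.7, -0.1, -3.5]
grip_width: 59.7
finger_force: 30.0
```

>>> {"method": "carry_out", "body": {
  "plan": [
    {"tx": 0,"ty": 0,"tz": -2,"rx": 0,"ry": 0,"rz": 0},
    {"tx": 0,"ty": 0,"tz": -1,"rx": 0,"ry": 0,"rz": 0},
    {"tx": 0,"ty": 0,"tz": 0,"rx": 0,"ry": 0,"rz": 0}
  ]
}}

```text
time: 42.25
tool_pos: [607.1, 94.1, 8.5]
tcp_rot: [3.141, 0.0, 1.571]
contact_force: [0.2, 0.6, -4.0]
grip_width: 59.9
finger_force: 30.0
```

>>> {"method": "carry_out", "body": {
  "gripper": 0,
  "plan": [
    {"tx": 0,"ty": 0,"tz": 0,"rx": 0,"ry": 0,"rz": 0},
    {"tx": 0,"ty": 0,"tz": 0,"rx": 0,"ry": 0,"rz": 0},
    {"tx": 0,"ty": 0,"tz": 0,"rx": 0,"ry": 0,"rz": 0},
    {"tx": 0,"ty": 0,"tz": 0,"rx": 0,"ry": 0,"rz": 0},
    {"tx": 0,"ty": 0,"tz": 20,"rx": 0,"ry": 0,"rz": 0},
    {"tx": 0,"ty": 0,"tz": 30,"rx": 0,"ry": 0,"rz": 0},
    {"tx": 0,"ty": 0,"tz": 30,"rx": 0,"ry": 0,"rz": 0},
    {"tx": -40,"ty": 0,"tz": 0,"rx": 0,"ry": 0,"rz": 0},
    {"tx": -40,"ty": 0,"tz": 0,"rx": 0,"ry": 0,"rz": 0}
  ]
}}

```text
time: 43.15
tool_pos: [527.2, 94.2, 89.5]
tcp_rot: [3.138, -0.0, 1.571]
contact_force: [-0.8, 0.6, -0.5]
grip_width: 91.7
finger_force: 0.0
```

>>> {"method": "carry_out", "body": {
  "gripper": 1,
  "plan": [
    {"tx": -40,"ty": 0,"tz": 0,"rx": 0,"ry": 0,"rz": 0},
    {"tx": -40,"ty": 0,"tz": 0,"rx": 0,"ry": 0,"rz": 0},
    {"tx": -40,"ty": 0,"tz": 0,"rx": 0,"ry": 0,"rz": 0},
    {"tx": 0,"ty": 0,"tz": 0,"rx": 0,"ry": 0,"rz": 0}
  ]
}}

```text
time: 43.55
tool_pos: [401.1, 94.4, 88.0]
tcp_rot: [-3.136, 0.0, 1.572]
contact_force: [-0.3, -0.7, -0.5]
grip_width: 64.4
finger_force: 0.0
```

```bash
python3 - <<'E'
from h import *
im=check("15");c2,i2=snap("scene","pics/s15.png")
a=cv2.resize(im[110:190,190:350],(700,350));b=cv2.resize(i2[140:340,90:390],(360,240))
cv2.imwrite("pics/c15.png",np.vstack([a,np.pad(b,((0,0),(0,340),(0,0)))])[:,:,::-1])
print(bot.get_obs()['tool_pos'])
E
```

```text
tub [238. 157.] (array([604.3,  91.9]), array([109.,  57.]), 1.553)
red [332.5 224. ] 30 [ 390. -201.]
red [368.2 290.3] 26 [ 176. -311.]
blue [384.8 256.1] 17 [ 283. -368.]
blue [334.2 262.8] 12 [ 267. -203.]
[407.26846414  94.37409104  89.09499799]
```

View pics/c15.png

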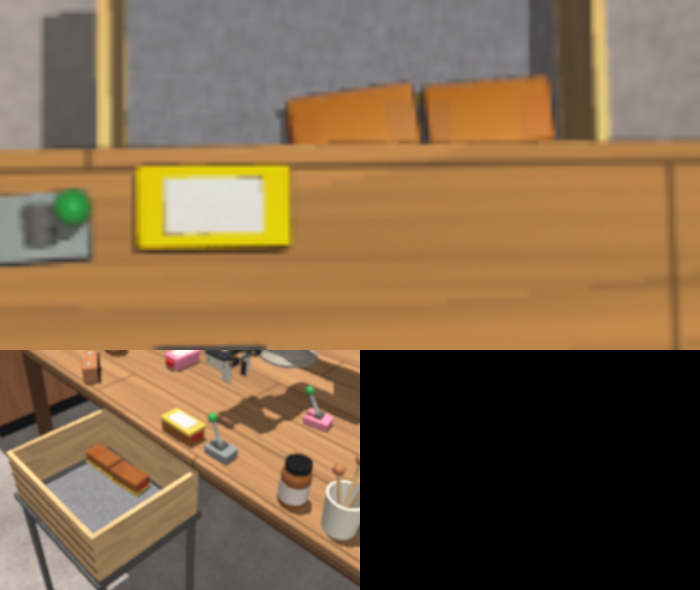

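Both latches are flush, the tub is at (604,92), and two tubs lie side by side in the crate. Pushing the third.

>>> {"method": "carry_out", "body": {
  "plan": [
    {"tx": 40,"ty": 0,"tz": 0,"rx": 0,"ry": 0,"rz": 0},
    {"tx": 40,"ty": 0,"tz": 0,"rx": 0,"ry": 0,"rz": 0},
    {"tx": 40,"ty": -2,"tz": -20,"rx": 0,"ry": 0,"rz": 0},
    {"tx": 5,"ty": 0,"tz": -30,"rx": 0,"ry": 0,"rz": 0},
    {"tx": 0,"ty": 0,"tz": -26,"rx": 0,"ry": 0,"rz": 0},
    {"tx": 0,"ty": 0,"tz": 0,"rx": 0,"ry": 0,"rz": 0},
    {"tx": 10,"ty": 0,"tz": 0,"rx": 0,"ry": 0,"rz": 0},
    {"tx": 8,"ty": 0,"tz": 0,"rx": 0,"ry": 0,"rz": 0},
    {"tx": 8,"ty": 0,"tz": 0,"rx": 0,"ry": 0,"rz": 0},
    {"tx": 12,"ty": 0,"tz": 0,"rx": 0,"ry": 0,"rz": 0},
    {"tx": 15,"ty": 0,"tz": 0,"rx": 0,"ry": 0,"rz": 0},
    {"tx": 18,"ty": 0,"tz": 0,"rx": 0,"ry": 0,"rz": 0}
  ]
}}

```text
time: 44.85
tool_pos: [603.4, 92.4, 13.9]
tcp_rot: [-3.141, 0.0, 1.571]
contact_force: [-3.4, -0.7, 2.3]
grip_width: 0.3
finger_force: 1.4
```

>>> {"method": "carry_out", "body": {
  "plan": [
    {"tx": 18,"ty": 0,"tz": 0,"rx": 0,"ry": 0,"rz": 0},
    {"tx": 18,"ty": 0,"tz": 0,"rx": 0,"ry": 0,"rz": 0},
    {"tx": 18,"ty": 0,"tz": 0,"rx": 0,"ry": 0,"rz": 0},
    {"tx": 0,"ty": 0,"tz": 0,"rx": 0,"ry": 0,"rz": 0},
    {"tx": 0,"ty": 0,"tz": 30,"rx": 0,"ry": 0,"rz": 0},
    {"tx": -40,"ty": 0,"tz": 40,"rx": 0,"ry": 0,"rz": 0},
    {"tx": -40,"ty": 0,"tz": 0,"rx": 0,"ry": 0,"rz": 0},
    {"tx": -40,"ty": 0,"tz": 0,"rx": 0,"ry": 0,"rz": 0},
    {"tx": 0,"ty": 0,"tz": 0,"rx": 0,"ry": 0,"rz": 0}
  ]
}}

```text
time: 45.75
tool_pos: [534.7, 92.6, 77.7]
tcp_rot: [-3.134, 0.0, 1.572]
contact_force: [-0.5, 0.7, 0.3]
grip_width: 0.6
finger_force: 0.0
```

```bash
python3 - <<'E'
from h import *
im=check("16");c2,i2=snap("scene","pics/s16.png")
h=hsv(im);cm=bot.camera_model("top")
g=(h[...,0]>50)&(h[...,0]<75)&(h[...,1]>130)
for m,c,s in comps(g,5): print("green",c.round(1),s[4],onplane(cm,[c],92)[0].round())
a=cv2.resize(im[110:190,170:330],(700,350));b=cv2.resize(i2[140:340,90:390],(360,240))
cv2.imwrite("pics/c16.png",np.vstack([a,np.pad(b,((0,0),(0,340),(0,0)))])[:,:,::-1])
print(bot.get_obs()['tool_pos'])
# grey block
gb=(h[...,1]<75)&(h[...,2]>90)&(h[...,2]<190)
for m,c,s in comps(gb,60):
    if 180<c[0]<220 and 140<c[1]<175: print("block",c,s,rectw(cm,m,20))
E
```

```text
red [332.5 224. ] 30 [ 390. -201.]
red [368.2 290.3] 26 [ 176. -311.]
blue [384.8 256.1] 17 [ 283. -368.]
blue [334.2 262.8] 12 [ 267. -203.]
green [177.5 255.7] 31 [307. 275.  92.]
[541.35752692  92.4317288   78.95588991]
block [193.67647059 161.01764706] [188 154  14  16 170] (array([596.4, 233. ]), array([42., 48.]), -0.007)
```

View pics/c16.png

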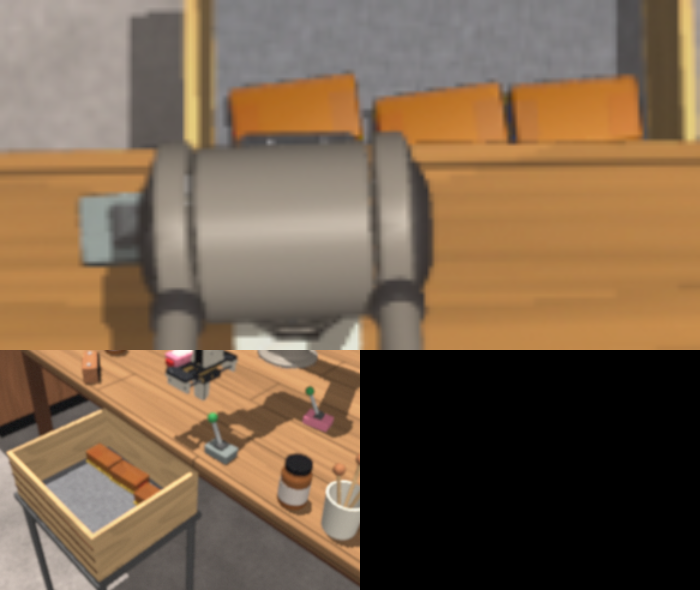

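All three tubs lie spread along the crate. Now I swing the lever, which leans towards -y, over to +y.

>>> {"method": "carry_out", "body": {
  "plan": [
    {"tx": 19,"ty": 12,"tz": 0,"rx": 0,"ry": 0,"rz": 0},
    {"tx": 19,"ty": 18,"tz": 0,"rx": 0,"ry": 0,"rz": 0},
    {"tx": 19,"ty": 18,"tz": 0,"rx": 0,"ry": 0,"rz": 0},
    {"tx": 0,"ty": 12,"tz": 0,"rx": 0,"ry": 0,"rz": 0},
    {"tx": 0,"ty": 12,"tz": 0,"rx": 0,"ry": 0,"rz": 0},
    {"tx": 0,"ty": 12,"tz": 0,"rx": 0,"ry": 0,"rz": 0},
    {"tx": 0,"ty": 12,"tz": 0,"rx": 0,"ry": 0,"rz": 0},
    {"tx": 0,"ty": 12,"tz": 0,"rx": 0,"ry": 0,"rz": 0},
    {"tx": 0,"ty": 12,"tz": 0,"rx": 0,"ry": 0,"rz": 0},
    {"tx": 0,"ty": 12,"tz": 0,"rx": 0,"ry": 0,"rz": 0}
  ]
}}

```text
time: 46.85
tool_pos: [598.3, 225.2, 77.7]
tcp_rot: [-3.141, 0.0, 1.571]
contact_force: [-0.2, -0.3, -0.4]
grip_width: 0.5
finger_force: 0.5
```

>>> {"method": "carry_out", "body": {
  "plan": [
    {"tx": 0,"ty": 8,"tz": 0,"rx": 0,"ry": 0,"rz": 0},
    {"tx": 0,"ty": 5,"tz": 0,"rx": 0,"ry": 0,"rz": 0},
    {"tx": 0,"ty": 0,"tz": 0,"rx": 0,"ry": 0,"rz": 0}
  ]
}}

```text
time: 47.15
tool_pos: [598.5, 236.2, 77.6]
tcp_rot: [-3.141, 0.003, 1.571]
contact_force: [-1.1, -4.9, 0.5]
grip_width: 0.4
finger_force: 2.7
```

>>> {"method": "carry_out", "body": {
  "plan": [
    {"tx": 0,"ty": -30,"tz": 0,"rx": 0,"ry": 0,"rz": 0},
    {"tx": -20,"ty": -40,"tz": 30,"rx": 0,"ry": 0,"rz": 0},
    {"tx": -40,"ty": -30,"tz": 20,"rx": 0,"ry": 0,"rz": 0},
    {"tx": -40,"ty": -30,"tz": 0,"rx": 0,"ry": 0,"rz": 0},
    {"tx": -40,"ty": -30,"tz": 0,"rx": 0,"ry": 0,"rz": 0},
    {"tx": -40,"ty": 0,"tz": 0,"rx": 0,"ry": 0,"rz": 0},
    {"tx": 0,"ty": 0,"tz": 0,"rx": 0,"ry": 0,"rz": 0},
    {"tx": 0,"ty": 0,"tz": 0,"rx": 0,"ry": 0,"rz": 0}
  ]
}}

```text
time: 47.95
tool_pos: [423.3, 82.3, 124.9]
tcp_rot: [3.139, -0.0, 1.57]
contact_force: [0.7, -0.5, -0.4]
grip_width: 0.1
finger_force: 0.0
```

```bash
python3 - <<'E'
from h import *
im=check("17");c2,i2=snap("scene","pics/s17.png")
h=hsv(im);cm=bot.camera_model("top")
g=(h[...,0]>50)&(h[...,0]<75)&(h[...,1]>130)
for m,c,s in comps(g,5): print("green",c.round(1),s[4],onplane(cm,[c],92)[0].round())
a=cv2.resize(im[40:190,100:340],(640,400))
cv2.imwrite("pics/c17.png",a[:,:,::-1])
E
```

```text
red [332.5 224. ] 30 [ 390. -201.]
red [368.2 290.3] 26 [ 176. -311.]
blue [384.8 256.1] 17 [ 283. -368.]
blue [334.2 262.8] 12 [ 267. -203.]
green [182.6 158.9] 44 [594. 258.  92.]
green [177.5 255.2] 43 [309. 275.  92.]
```

View pics/c17.png

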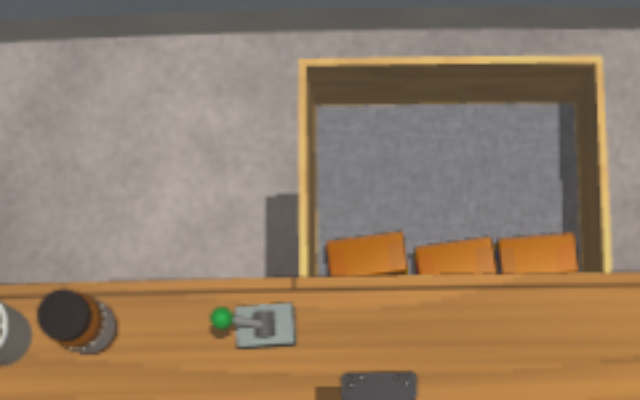

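```bash
python3 -c "
from plant import bot
print(bot.close_job())"
```

```text
the job is handed in; nothing more can be done
None
```

All three tubs had both latches pressed flush and were pushed off the edge into the crate, spread along it. The green lever is over at its end stop, no jar or pot was touched, and the job is handed in, though the hand-in call gave no verdict.

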